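# Empty the tin feeder at the preserves stall

## Robot

A 6-joint arm with a two-finger parallel gripper is mounted at the origin on the work surface. World frame = base frame: x ahead of the robot, y to its left, z up, the work surface at z = 0. Lengths are in m, angles in degrees, forces in N, time in s.
With the tool pointing down it reaches from about 0.35 to 1 m from the base axis. Payload 7.1 kg.
Tool frame: the origin (TCP) lies at the very end of the fingers, on their centre line; the grasp point (between the pads) lies 19 mm behind it; z points along the fingers, y is the line along which they close (so a half turn about z gives the same grasp; the last joint's range is limited). The gripper opens to 85 mm and grips with 20 to 120 N. Pads are 22 mm wide; open, the fingers measure 114 mm over their backs; the gripper's body (76 mm by 85 mm) begins 54 mm behind the grasp point. The pads swing forward as they close: fully open they stand 13 mm farther back than shut.
Start: joints at [-68.583, 24.242, 93.386, -0, 62.372, -1.089], TCP at [0.239, -0.577, 0.231] pointing down, gripper open.
Joint ranges: [-172.04, 172.04], [-51.8, 120.97], [4.93, 147.93], [-75.15, 255.16], [6.16, 154.13], [-145.62, 145.62]. Speed limits (degrees/s): [136.94, 136.94, 172.46, 180, 180, 180].

## Interface

Orientations are given as [roll, pitch, yaw] about the fixed x, y, z axes, in that order (R = Rz(yaw) Ry(pitch) Rx(roll)).
In Python, from workcell import ctrl gives the robot as it stands.
- The arm moves only by the tool arm_command, never from a script. Its argument "increments" is a list that holds one entry, the list of rows, each a list of 6 numbers: the shift along the tool's x, y, z in m, then the turn, a rotation vector about the tool's x, y, z in rad. A call has 1 to 20 rows; each row is the pose to reach, as a shift and turn from the pose commanded when the call began, along the tool's axes at that moment; what a row does not reach only later rows make up. A row lasts 1/8 s, in which the tool goes at most 62.5 mm and 10.7 degrees, less where a joint would pass 70% of its speed; a pose out of reach is approached as far as the arm can. A call with a gripper value outside its range is refused whole. "grip" is the finger opening in m, from 0 to 0.0854, set as the call begins (left out, the last holds). The fingers move at their own pace and stop on an object; "grip_force" is the grip in N (left out, the last holds). Time passes only in rows, so rows that repeat a pose let the fingers close. It gives the time, the measured TCP pose, the force, the opening and the grip force at its end, in the units of the state.
- ctrl.read_state(): the state, without advancing time (a new reading comes with each control period).
- ctrl.get_image(name): name is "side" or "top"; returns (picture, depth): 400x640x3 uint8, red, green, blue; 400x640 float32, m along the optical axis (not along the pixel's ray), 0 where there is no reading.
- ctrl.camera_model(name): a dict with "intrinsics" (3x3 intrinsics, pixels), "extrinsics" (4x4, takes a point from camera to world coordinates). Camera axes: x right, y down, z forward; pixel columns grow to the right and rows downward; lengths in m; the calibration is good to about 2 mm. A picture is of the moment at which its call begins. camera_model takes no time and is no camera call.
- ctrl.finish_job(): hands the job in; it is judged then, once.
The state is a dict: "time": time; "joint_pos": joint angles; "joint_velocities": joint speeds; "joint_torque": joint torques, N m; "tool_pos": TCP position; "ee_rot": TCP orientation; "ft_force": force on the tool from outside, world axes, zero at the start; "wrist_torque": the same for the moment, N m; "grip_width": finger opening in m; "grip_force": force on a finger pad.
Only numpy, scipy, OpenCV 4.12 (cv2) and the standard library are available. Lean on these libraries where they do the work, as an engineer would, in place of code of your own. Each camera call takes 0.05 s, during which the arm holds its last target. There are 200 camera calls.

## Task

Pack up the tins: stand the orange chock in the feeder's channel between the gate and the end lip, swing the yellow keeper aside, then slide the gate fully open so that the tins run down and come to rest against the chock. Lay every tin in the bays of the plywood crate, without letting any tin get onto the table; when all are in, slide the gate fully shut, swing the keeper back in front of it and stand the chock back on its black mat. Leave the jars, bottle, cup and wax block where they are.

Things in the scene. Friction and masses are not known exactly. Their poses are not given: they have to be found in the camera images.
- feeder: fixed sloping tin feeder, a pale wooden channel 390 mm long, low end towards the robot. Origin on the table under the gate, on the channel's centre line; x points uphill, y across the channel towards the latch bracket, z up. Floor 45 mm above the table at x = 0, rising 9 degrees towards +x, 61 mm wide between guides. Released tins roll to -x until something stops them
- feeder_lip (a point): foot of the inner face of the red end lip at the low end of the channel floor (feeder x = -0.123). The lip is 10 mm high: it stops the chock but not a rolling tin. From here up to feeder x = 0.045 the channel is open above, with guides 12 mm high; the gate stands at x = 0
- feeder_cover (a point): on the channel floor where the covered part begins (feeder x = 0.044); uphill of it the guides are 36 mm high and steel wires 64 mm above the floor keep the tins in. Once released the tins stand in a row touching each other; when the lowest is taken the others roll down after it
- gate (a joint): the red slide gate (second latch), in m: 0 shut, 0.070 fully open, sliding along the feeder's +y; a comb of four cross vanes, 60 mm apart from x = 0 uphill, up to 42 mm above the channel floor, each holding back one tin; opening draws all vanes out of the channel. Stays where it is left (about 2 N to move). It can slide only when the keeper is swung clear
- gate_grip (a point): middle of the gate's upright red fin, 30 mm along the feeder's x, 14 mm along y; its top is 16 mm above this point, a 20 mm wide (y) shoulder begins 26 mm below it. Moves with the gate
- keeper (a joint): yellow swinging keeper (first catch), in rad: 0 = arm along the feeder's y, its tip against the gate's red shoulder, blocking it; grows as the arm swings anticlockwise seen from above, towards the feeder's uphill side (+x); at 1.57 it points along +x. Clear of the gate above about 0.9, end stop 1.7; stays where it is left (about 1 N at the peg). With the gate open it cannot swing back
- keeper_grip (a point): middle of the black upright peg on the keeper arm, 16 mm in diameter, 95 mm from the pivot; its top is 17 mm above this point, the arm's upper face 26 mm below it
- keeper_pivot (a point): the keeper's upright pivot axis on the latch bracket, at the feeder's x = 0, y = 0.205
- chock: orange plastic stepped chock, about 0.35 kg: foot 60 x 36 mm (own x, y) and 26 mm high, with a grip block 36 x 36 mm rising to 58 mm above the foot's underside, its centre 10 mm to -x. Origin centre of the underside; the long low toe points to +x and belongs uphill, towards the tins. In the channel it stands between the gate and the end lip (width 36 mm across the channel)
- chock_mat: black rubber mat 110 x 90 mm (own x, y), 1 mm thick, fixed flat on the table (its top face is z = 0): the chock's home. Origin at its centre
- crate: loose plywood crate 245 x 143 x 50 mm (own x, y, z) with four bays, each 115 mm along x and 64 mm along y, bay centres at x = +-0.060, y = +-0.0345; 5 mm floor and walls, dividers 43 mm high; 0.8 kg. Origin centre of the underside. A tin lies in a bay with its axis along the crate's x, its centre then 32 mm above the crate's underside
- tin1: a food tin lying on its side, 54 mm diameter, 58 mm long, 0.2 to 0.3 kg, bare steel ends, a yellow label with a paper band; it rolls. Origin at its centre; its own y axis is the tin's axis. There are 2 to 4 tins at the start (absent ones have no pose); each waits in the feeder against a vane of the gate
- tin2: a food tin lying on its side, 54 mm diameter, 58 mm long, 0.2 to 0.3 kg, bare steel ends, a blue label with a paper band; it rolls. Origin at its centre; its own y axis is the tin's axis. There are 2 to 4 tins at the start (absent ones have no pose); each waits in the feeder against a vane of the gate
- tin3: a food tin lying on its side, 54 mm diameter, 58 mm long, 0.2 to 0.3 kg, bare steel ends, a yellow label with a paper band; it rolls. Origin at its centre; its own y axis is the tin's axis. There are 2 to 4 tins at the start (absent ones have no pose); each waits in the feeder against a vane of the gate
- tin4: a food tin lying on its side, 54 mm diameter, 58 mm long, 0.2 to 0.3 kg, bare steel ends, a blue label with a paper band; it rolls. Origin at its centre; its own y axis is the tin's axis. There are 2 to 4 tins at the start (absent ones have no pose); each waits in the feeder against a vane of the gate
- jar_beet: bystander: dark red jar with yellow cap, 68 mm wide, 115 mm tall; origin under its centre
- jar_honey: bystander: amber jar with orange cap, 68 mm wide, 95 mm tall; origin under its centre
- syrup: bystander: green bottle, 58 mm wide, 150 mm tall; origin under its centre
- jar_dill: bystander: dark green jar with red cap, 64 mm wide, 100 mm tall, beside the feeder; origin under its centre
- paper_cup: bystander: blue cup, 68 mm wide, 85 mm tall, empty; origin under its centre
- wax_block: bystander: cream beeswax block 90 x 55 x 40 mm; origin under its centre
Not all that is in view belongs to the job. Leave any pink look-alike of the tin2 alone. What is shaped like the tin1 but turquoise is not meant.

How it is judged (in metres and radians):
On the way, in this order (a step that is already met when the one before it is completed fails the run):
1. the chock stands in the channel between the shut gate and the lip, let go (x of chock in the frame of feeder between -0.115 and -0.045 m and y of chock in the frame of feeder between -0.02 and 0.02 m and z of chock in the frame of feeder between 0.015 and 0.045 m and angle between chock's own z axis and vertical below 0.3 rad and value of joint gate below 0.008 m and value of joint keeper below 0.3 rad and contact force between the fingers and chock below 0.3 N and linear speed of chock below 0.03 m/s), for 0.3 s.
2. the keeper is swung clear, the gate still shut and the chock in place (x of chock in the frame of feeder between -0.115 and -0.045 m and y of chock in the frame of feeder between -0.02 and 0.02 m and z of chock in the frame of feeder between 0.015 and 0.045 m and angle between chock's own z axis and vertical below 0.3 rad and value of joint keeper above 0.9 rad and value of joint gate below 0.008 m), for 0.1 s.
3. the gate is fully open and the tins rest in the channel, held by the chock (x of chock in the frame of feeder between -0.115 and -0.045 m and y of chock in the frame of feeder between -0.02 and 0.02 m and z of chock in the frame of feeder between 0.015 and 0.045 m and angle between chock's own z axis and vertical below 0.3 rad and linear speed of each of tin1, tin2, tin3, tin4 below 0.03 m/s and value of joint gate above 0.06 m and velocity of joint gate below 0.01 m/s and y of tin1 in the frame of feeder between -0.02 and 0.02 m and x of tin1 in the frame of feeder between -0.08 and 0.17 m and y of tin2 in the frame of feeder between -0.02 and 0.02 m and x of tin2 in the frame of feeder between -0.08 and 0.17 m and y of tin3 in the frame of feeder between -0.02 and 0.02 m and x of tin3 in the frame of feeder between -0.08 and 0.17 m and y of tin4 in the frame of feeder between -0.02 and 0.02 m and x of tin4 in the frame of feeder between -0.08 and 0.17 m), for 0.3 s.
4. all tins lie in the bays of the crate (x of tin1 in the frame of crate between -0.12 and 0.12 m and y of tin1 in the frame of crate between -0.07 and 0.07 m and z of tin1 in the frame of crate between 0.022 and 0.04 m and x of tin2 in the frame of crate between -0.12 and 0.12 m and y of tin2 in the frame of crate between -0.07 and 0.07 m and z of tin2 in the frame of crate between 0.022 and 0.04 m and x of tin3 in the frame of crate between -0.12 and 0.12 m and y of tin3 in the frame of crate between -0.07 and 0.07 m and z of tin3 in the frame of crate between 0.022 and 0.04 m and x of tin4 in the frame of crate between -0.12 and 0.12 m and y of tin4 in the frame of crate between -0.07 and 0.07 m and z of tin4 in the frame of crate between 0.022 and 0.04 m), for 0.2 s.
At the end, for the whole second after the job is handed in: every tin lies still on the floor of a crate bay (centre below 40 mm above the crate's underside), the gate is within 8 mm of shut, the keeper within 0.2 rad of closed, and the chock stands upright and at rest with its centre within 40 mm of the mat's centre (all of step 4 and linear speed of each of tin1, tin2, tin3, tin4 below 0.03 m/s and value of joint gate below 0.008 m and value of joint keeper below 0.2 rad and horizontal distance between chock and chock_mat below 0.04 m and angle between chock's own z axis and vertical below 0.15 rad and height (world z) of chock below 0.006 m and linear speed of chock below 0.02 m/s and angle between crate's own z axis and vertical below 0.1 rad); the robot touches nothing.
It fails at once if a tin gets onto the table (height (world z) of any of tin1, tin2, tin3, tin4 below 0.0302 m).
It fails at once if a bystander is shifted more than 4 cm or knocked over (distance of any of jar_beet, jar_honey, syrup, jar_dill, paper_cup, wax_block from where it was at the start of the episode above 0.04 m or angle between any of jar_beet, jar_honey, syrup, jar_dill, paper_cup, wax_block's own z axis and vertical above 0.5 rad).
Of tin1, tin2, tin3, tin4 only 2 to 4 are there at a start; the rules pass over those that are not, and their reading is None.
At some moment in a run one of crate may be knocked a few centimetres aside while the robot is not near it.
It also fails if it takes over 210 s, if anything falls off the work surface, if the arm or the gripper's body presses on something with over 40 N, if the wrist force passes 120 N, or if a joint passes its speed limit or range.

## Working session

There is one attempt and no reset: what is moved stays moved. The work goes in short steps, Python scripts to look and compute and a tool call to move; the robot and the scene stay as the last step left them, time stands still between calls to the robot, and variables do not carry over. Pictures are saved under pics/ and viewed, at most 14 in all, crops included, and the job is handed in when it is done.

Besides the shell and the picture viewer there is one more tool, called after ">>>" in YAML: its name, and indented under it one key for each argument. arm_command: Moves the arm, as the interface text tells. Its arguments: {"type":"object","properties":{"increments":{"type":"array"},"grip":{"type":"number"},"grip_force":{"type":"number"}},"required":["increments"]}

```bash
mkdir -p pics; ls; python3 - <<'E'
from workcell import ctrl
import cv2,numpy as np
s=ctrl.read_state();print(s)
for n in("top","side"):
    p,d=ctrl.get_image(n);cv2.imwrite(f"pics/{n}0.png",p[:,:,::-1]);np.savez(f"{n}0.npz",p=p,d=d)
    m=ctrl.camera_model(n);print(n,m)
E
```

```text
pics
{'time': 0.0, 'joint_pos': array([-6.85829017e+01,  2.42841467e+01,  9.34311494e+01,  1.70710969e-03,
        6.23707680e+01, -1.08778976e+00]), 'joint_velocities': array([-0.10938812,  0.02730787, -0.03874863,  0.01269014, -0.15890776,
       -0.01620646]), 'joint_torque': array([-2.54693459e-04, -5.57383418e+01, -2.81738448e+01,  3.87981913e-05,
        7.35645153e-03, -1.56104795e-05]), 'tool_pos': array([ 0.23907112, -0.57689142,  0.23055072]), 'ee_rot': array([-1.79913980e+02, -3.14485218e-03,  2.25040929e+01]), 'ft_force': array([ 0.91910282, -0.03556551,  0.70964905]), 'wrist_torque': array([-0.00659131, -0.02035214, -0.00123517]), 'grip_force': 0.0, 'grip_width': 0.08536935636954959}
top {'intrinsics': array([[499.36928686,   0.        , 316.65774311],
       [  0.        , 499.36928686, 192.65476176],
       [  0.        ,   0.        ,   1.        ]]), 'extrinsics': array([[-0.00293691, -0.98815993,  0.15339927,  0.33946756],
       [-0.99998758,  0.00228458, -0.00442854, -0.06338044],
       [ 0.00402565, -0.15341037, -0.98815437,  1.67059041],
       [ 0.        ,  0.        ,  0.        ,  1.        ]])}
side {'intrinsics': array([[498.06951832,   0.        , 318.33267157],
       [  0.        , 498.06951832, 201.69656767],
       [  0.        ,   0.        ,   1.        ]]), 'extrinsics': array([[-8.73476406e-01, -2.42508769e-01,  4.22171132e-01,
        -1.94523253e-01],
       [-4.86866478e-01,  4.35048640e-01, -7.57425715e-01,
         1.34761058e+00],
       [ 1.74009601e-05, -8.67134463e-01, -4.98074113e-01,
         1.00217696e+00],
       [ 0.00000000e+00,  0.00000000e+00,  0.00000000e+00,
         1.00000000e+00]])}
```

View pics/top0.png

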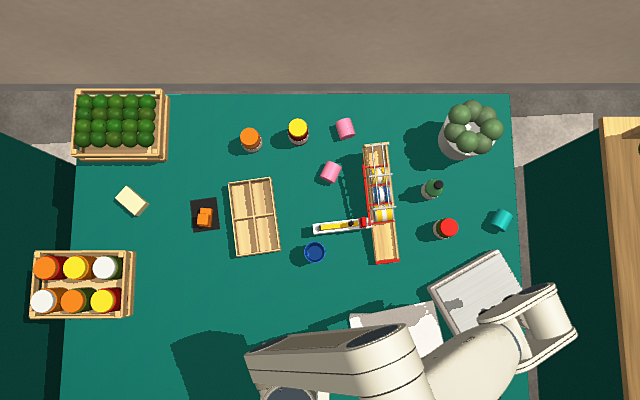

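View pics/side0.png

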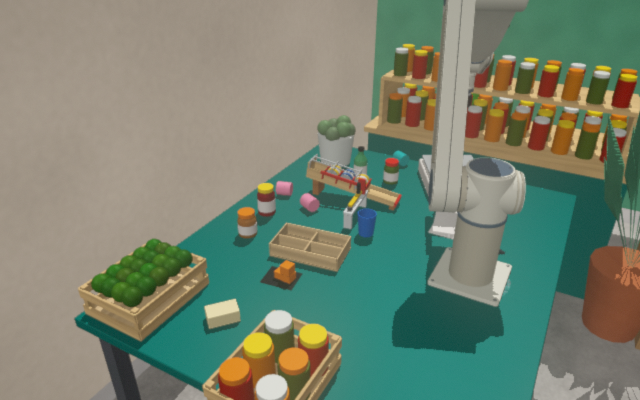

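Top view: the feeder is at about (380,205) with its low red lip at (387,262), the gate and keeper at about (340,227), the crate at (254,217), and the chock on its mat at (204,215). The pink look-alikes are at (345,128) and (331,172), and the turquoise one is at (503,220). The real tins are in the feeder at about (380,175–215). Next I measure, with one enlarged composite.

```bash
cat > h.py <<'E'
import numpy as np,cv2
from workcell import ctrl
M={n:ctrl.camera_model(n) for n in("top","side")}
def w3(n,u,v,z):   # pixel + depth(along axis) -> world
    K,T=M[n]["intrinsics"],M[n]["extrinsics"]
    r=np.stack([(u-K[0,2])/K[0,0],(v-K[1,2])/K[1,1],np.ones_like(u*1.)],-1)*np.asarray(z)[...,None]
    return r@T[:3,:3].T+T[:3,3]
def onz(n,u,v,h):  # ray onto plane z=h
    u=np.asarray(u,float);v=np.asarray(v,float)
    d=w3(n,u,v,np.ones_like(u))-M[n]["extrinsics"][:3,3];o=M[n]["extrinsics"][:3,3]
    return o+d*((h-o[2])/d[...,2])[...,None]
def cloud(n,d):
    v,u=np.mgrid[:400,:640];return w3(n,u,v,d)
def pix(n,P):
    K,T=M[n]["intrinsics"],M[n]["extrinsics"];c=T[:3,:3].T@(np.asarray(P)-T[:3,3]);c=K@c;return c[:2]/c[2]
E
python3 - <<'E'
from h import *
t=np.load("top0.npz");s=np.load("side0.npz")
a=cv2.resize(t["p"][135:270,295:405],None,fx=4,fy=4,interpolation=cv2.INTER_CUBIC)
b=cv2.resize(s["p"][150:240,290:410],None,fx=3,fy=3)
c=cv2.resize(t["p"][170:265,180:290],None,fx=3,fy=3)
o=np.zeros((570,800,3),np.uint8);o[:540,:440]=a;o[:270,440:800]=b;o[270:555,440:770]=c
cv2.imwrite("pics/z0.png",o[:,:,::-1])
C=cloud("top",t["d"]);hsv=cv2.cvtColor(t["p"],cv2.COLOR_RGB2HSV)
H,S,V=[hsv[...,i].astype(int) for i in range(3)]
print("valid",(t["d"]>0).mean())
def comp(m,nm,box,minn=8):
    mm=np.zeros_like(m);y0,y1,x0,x1=box;mm[y0:y1,x0:x1]=m[y0:y1,x0:x1]
    n,l,st,ce=cv2.connectedComponentsWithStats(mm.astype(np.uint8))
    for i in range(1,n):
        if st[i,4]>=minn:
            P=C[l==i];r=cv2.minAreaRect(np.argwhere(l==i)[:,::-1].astype(np.float32))
            print(nm,ce[i].round(1),st[i],"med",np.median(P,0).round(4),"z",np.percentile(P[:,2],[5,50,95]).round(3),"rect",np.round(r[0],1),np.round(r[1],1),round(r[2],1))
comp((H>4)&(H<18)&(S>180)&(V>100),"orange",(190,240,190,220))
comp((H<4)|(H>174)&(S>150)&(V>90),"red",(135,270,300,400))
comp((H>20)&(H<32)&(S>150)&(V>120),"yellow",(135,270,300,400))
comp((H>100)&(H<125)&(S>120)&(V>60),"blue",(135,270,290,400))
comp((V<45),"black",(180,240,185,225),50)
comp((V<45),"black",(215,240,310,380),4)
comp((H>8)&(H<25)&(S>60)&(S<170)&(V>110),"crate",(170,265,222,286),50)
E
```

```text
valid 0.995765625
orange [204.6 217. ] [197 208  16  19 256] med [0.5111 0.2956 0.0453] z [0.009 0.045 0.062] rect [204.2 216.7] [14.5 18.5] 5.7
red [303.2 137. ] [300 135   7   6  16] med [ 0.7709 -0.0264  0.0801] z [0.063 0.08  0.089] rect [303.3 136.8] [2.8 6.4] 45.0
red [302.8 143.4] [300 141   7   5   8] med [ 0.7659 -0.0231  0.0059] z [-0.003  0.006  0.02 ] rect [303.1 143.1] [0.8 7.2] 56.3
red [365.8 204.7] [359 164  19  64 247] med [ 0.5186 -0.2241  0.1049] z [0.068 0.105 0.132] rect [368.8 195.9] [17.2 63.1] 3.0
red [379.8 165.7] [375 165   9   2  13] med [ 0.6696 -0.2741  0.112 ] z [0.074 0.112 0.116] rect [379.  165.5] [1. 8.] 90.0
red [380.5 184.1] [377 184   8   2   8] med [ 0.6093 -0.2732  0.1068] z [0.105 0.107 0.111] rect [380.4 184.1] [0.8 7.1] 81.9
red [383.2 202.8] [379 202   9   3  12] med [ 0.5509 -0.284   0.0924] z [0.071 0.092 0.102] rect [383.1 202.9] [1.2 8.1] 80.5
red [333.2 221.9] [317 220  33   7  46] med [ 0.4928 -0.1278  0.0665] z [0.06  0.067 0.071] rect [332.9 221.9] [ 3.  32.4] 80.2
red [385.4 221.5] [378 220  16   4  22] med [ 0.4934 -0.2877  0.0831]
[... 1540 characters left out ...]
z [0.094 0.107 0.118] rect [385.2 193.5] [15.4  2.5] 81.9
blue [378.8 194.5] [378 191   2   8   8] med [ 0.5744 -0.2669  0.1124] z [0.102 0.112 0.117] rect [378.8 194.4] [7.1 0.8] 80.5
blue [314.1 251.8] [304 242  21  21 358] med [ 0.399  -0.0615  0.0107] z [-0.003  0.011  0.086] rect [314. 252.] [20. 20.] 90.0
black [196.5 223.5] [192 217  19  12  75] med [0.4931 0.3367 0.0007] z [-0.006  0.001  0.007] rect [201.  222.5] [18. 11.] 0.0
black [350.2 223.2] [349 221   4   5  12] med [ 0.4834 -0.1736  0.1296] z [0.114 0.13  0.139] rect [350.5 223. ] [4. 3.] 90.0
crate [253.7 217.2] [ 228  177   53   80 3095] med [0.5124 0.1385 0.0057] z [-0.002  0.006  0.049] rect [253.4 216.4] [75.  44.8] 82.5
```

View pics/z0.png

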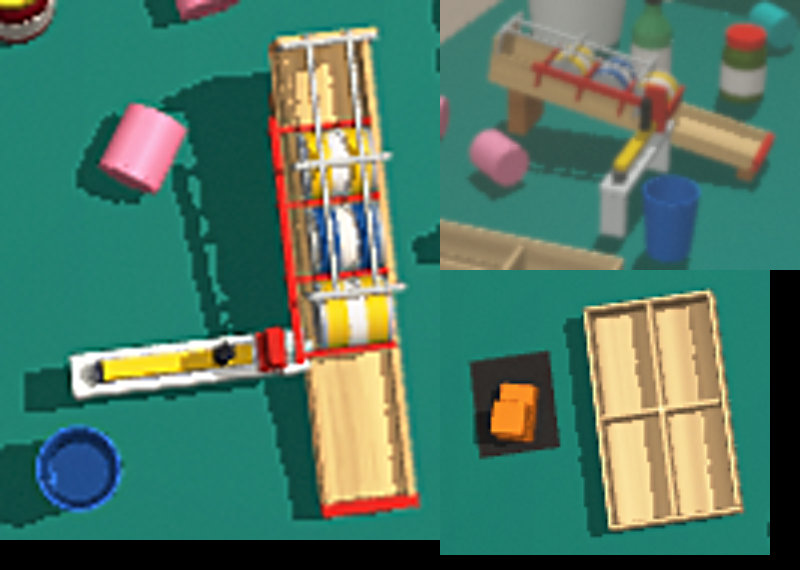

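The crop shows three tins in the feeder: yellow at the lowest vane (384,213), blue (380,194) and yellow (378,175). All have paper bands and lie behind vanes. The pink and turquoise ones are outside the feeder, so I leave them alone. The chock's grip block is at about (203,218) with its low toe towards the upper right. Now I fit the poses.

```bash
python3 - <<'E'
from h import *
t=np.load("top0.npz");C=cloud("top",t["d"]);s=np.load("side0.npz")
print("vanes",[onz("top",u,v,h).round(4)[:2] for u,v,h in((385.5,221.5,.087),(383.1,202.9,.0965),(380.4,184.1,.106),(379,165.5,.1155))])
print("lip",onz("top",387.1,261.1,.0355).round(4))
print("peg",onz("top",350.5,223.0,.130).round(4),"pivot",onz("top",318,228.7,.09).round(4))
print("fin",[onz("top",u,v,.1).round(4) for u,v in((360,217),(367,228))])
# guide edges in open part rows 225..257: boundary between pale wood and green
hsv=cv2.cvtColor(t["p"],cv2.COLOR_RGB2HSV)
wood=(hsv[...,0]>8)&(hsv[...,0]<28)&(hsv[...,1]>40)&(hsv[...,2]>100)
for v in range(228,258,4):
    r=np.where(wood[v,365:405])[0]+365
    x0,x1=r.min()-.5,r.max()+.5
    for _ in range(2):
        pass
    h=C[v,r[0]+8][2]+.012
    print(v,x0,x1,onz("top",(x0+x1)/2,v,h).round(4), C[v,(r[0]+r[-1])//2].round(4))
# tall orange
H,S,V=[hsv[...,i].astype(int) for i in range(3)]
m=(H>4)&(H<18)&(S>180)&(V>100);b=np.zeros_like(m);b[200:232,190:222]=m[200:232,190:222]
P=C[b];px=np.argwhere(b)[:,::-1]
for lo,hi in((.05,.07),(.018,.034)):
    q=(P[:,2]>lo)&(P[:,2]<hi);r=cv2.minAreaRect(px[q].astype(np.float32));print("chock",lo,q.sum(),r,P[q].mean(0).round(4))
    W=P[q][:,:2].astype(np.float32);print(cv2.minAreaRect(W))
m=(V<60)|b;bb=np.zeros_like(m);bb[190:238,185:222]=m[190:238,185:222]
r=cv2.minAreaRect(np.argwhere(bb)[:,::-1].astype(np.float32));print("mat",r,onz("top",*r[0],0))
# crate top rim
cb=np.zeros_like(wood);cb[170:265,222:286]=(C[170:265,222:286,2]>.035)&wood[170:265,222:286]
r=cv2.minAreaRect(np.argwhere(cb)[:,::-1].astype(np.float32));print("crate",r,onz("top",*r[0],.05),[onz("top",*p,.05).round(4) for p in cv2.boxPoints(r)])
E
```

```text
vanes [array([ 0.4919, -0.2893]), array([ 0.5504, -0.2817]), array([ 0.6094, -0.2732]), array([ 0.6678, -0.2688])]
lip [ 0.3679 -0.2987  0.0355]
peg [ 0.4834 -0.1747  0.13  ] pivot [ 0.4693 -0.0744  0.09  ]
fin [array([ 0.5051, -0.2072,  0.1   ]), array([ 0.4703, -0.2286,  0.1   ])]
228 371.5 394.5 [ 0.4736 -0.2848  0.0584] [ 0.4748 -0.2868  0.0439]
232 371.5 395.5 [ 0.4616 -0.2877  0.0465] [ 0.4619 -0.2867  0.0419]
236 371.5 395.5 [ 0.4487 -0.2876  0.045 ] [ 0.4494 -0.2875  0.0343]
240 372.5 396.5 [ 0.4357 -0.2906  0.0445] [ 0.4361 -0.29    0.0372]
244 372.5 396.5 [ 0.4231 -0.2912  0.0386] [ 0.3395 -0.0634  1.6706]
248 373.5 397.5 [ 0.4101 -0.2942  0.038 ] [ 0.4105 -0.2937  0.0299]
252 373.5 397.5 [ 0.3971 -0.2933  0.0418] [ 0.3975 -0.2935  0.029 ]
256 374.5 397.5 [ 0.3845 -0.2962  0.0312] [ 0.3847 -0.2973  0.0229]
chock 0.05 119 ((202.5, 218.5), (11.0, 11.0), 90.0) [0.5051 0.2996 0.0576]
((0.5052469372749329, 0.3001503050327301), (0.036598049104213715, 0.0354166179895401), 87.516845703125)
chock 0.018 92 ((205.07070922851562, 216.79827880859375), (11.157184600830078, 18.145105361938477), 3.3664605617523193) [0.5258 0.2965 0.0256]
((0.514579713344574, 0.2985377311706543), (0.03820835053920746, 0.06013095751404762), 89.26655578613281)
mat ((204.10289001464844, 214.3919677734375), (32.056549072265625, 26.936668395996094), 83.41805267333984) [0.52577586 0.30750397 0.        ]
crate ((253.2037353515625, 216.21432495117188), (74.7449951171875, 44.27768325805664), 82.61395263671875) [0.513832   0.13635872 0.05      ] [array([0.6272, 0.2263, 0.05  ]), array([0.646, 0.082, 0.05 ]), array([0.4027, 0.0483, 0.05  ]), array([0.3849, 0.1894, 0.05  ])]
```

```bash
cat >> h.py <<'E'
from scipy.spatial.transform import Rotation as Ro
FO=np.array([.494,-.284]);FY=6.9
def fw(x,y,h=None):  # feeder -> world; h height above channel floor (else none)
    a=np.radians(FY);p=FO+np.array([np.cos(a)*x-np.sin(a)*y,np.sin(a)*x+np.cos(a)*y])
    return p if h is None else np.r_[p,.045+x*np.tan(np.radians(9))+h]
def inc(p,yaw,tilt=0):  # increments row from the measured pose to TCP p, tool down, yaw; tilt about tool y
    s=ctrl.read_state();R0=Ro.from_euler("xyz",s["ee_rot"],degrees=True)
    R=Ro.from_euler("xyz",[180,0,yaw],degrees=True)*Ro.from_euler("y",tilt,degrees=True)
    r=np.r_[R0.inv().apply(np.array(p)-s["tool_pos"]),(R0.inv()*R).as_rotvec()]
    print("row",r.round(4).tolist(),"dist",round(float(np.linalg.norm(r[:3])),3),"deg",round(float(np.degrees(np.linalg.norm(r[3:]))),1))
E
python3 - <<'E'
from h import *
inc([.505,.30,.16],-5)
E
```

```text
row [0.5813, -0.7083, 0.0716, -0.0014, 0.0003, 0.48] dist 0.919 deg 27.5
```

>>> arm_command:
  increments:
    - [[0.04, -0.045, 0.005, 0, 0, 0.03], [0.08, -0.09, 0.01, 0, 0, 0.06], [0.12, -0.135, 0.015, 0, 0, 0.1], [0.155, -0.18, 0.02, 0, 0, 0.13], [0.19, -0.225, 0.02, 0, 0, 0.16], [0.225, -0.27, 0.025, 0, 0, 0.19], [0.26, -0.315, 0.03, 0, 0, 0.22], [0.295, -0.36, 0.035, 0, 0, 0.25], [0.33, -0.4, 0.04, 0, 0, 0.28], [0.36, -0.44, 0.045, 0, 0, 0.31], [0.395, -0.48, 0.05, 0, 0, 0.34], [0.43, -0.525, 0.055, 0, 0, 0.37], [0.465, -0.565, 0.06, 0, 0, 0.4], [0.5, -0.61, 0.065, 0, 0, 0.43], [0.54, -0.66, 0.07, 0, 0, 0.46], [0.5813, -0.7083, 0.0716, 0, 0, 0.48], [0.5813, -0.7083, 0.0716, 0, 0, 0.48], [0.5813, -0.7083, 0.0716, 0, 0, 0.48]]
  grip: 0.07

```text
time: 2.35
tool_pos: [0.5044, 0.2993, 0.159]
ee_rot: [179.9, 0.1, -4.9]
ft_force: [-0.2, 0.2, -0.0]
grip_width: 0.07
grip_force: 0.0
```

```bash
python3 - <<'E'
from h import *
inc([.505,.30,.028],-5)
E
```

```text
row [0.0007, -0.0009, 0.131, 0.0011, 0.0013, 0.0011] dist 0.131 deg 0.1
```

>>> arm_command:
  increments:
    - [[0.0007, -0.0009, 0.04, 0, 0, 0], [0.0007, -0.0009, 0.08, 0, 0, 0], [0.0007, -0.0009, 0.11, 0, 0, 0], [0.0007, -0.0009, 0.125, 0, 0, 0], [0.0007, -0.0009, 0.131, 0, 0, 0], [0.0007, -0.0009, 0.131, 0, 0, 0]]

```text
time: 3.1
tool_pos: [0.5063, 0.3001, 0.0293]
ee_rot: [-180.0, -0.0, -5.0]
ft_force: [1.0, -0.3, 0.4]
grip_width: 0.0698
grip_force: 0.0
```

>>> arm_command:
  increments:
    - [[0, 0, 0, 0, 0, 0], [0, 0, 0, 0, 0, 0], [0, 0, 0, 0, 0, 0], [0, 0, 0, 0, 0, 0], [0, 0, 0, 0, 0, 0], [0, 0, -0.03, 0, 0, 0], [0, 0, -0.08, 0, 0, 0], [0, 0, -0.13, 0, 0, 0], [0, 0, -0.14, 0, 0, 0], [0, 0, -0.14, 0, 0, 0]]
  grip: 0.02
  grip_force: 40

```text
time: 4.35
tool_pos: [0.5055, 0.3002, 0.1684]
ee_rot: [-180.0, 0.0, -5.0]
ft_force: [0.6, 0.2, -4.7]
grip_width: 0.0357
grip_force: 41.9
```

```bash
python3 - <<'E'
from h import *
# block centre is 10mm downhill of the chock origin; chock target x=-0.088
p=fw(-.098,0);print(p)
inc([*p,.17],FY,9)
p,d=ctrl.get_image("side");t,dt=ctrl.get_image("top");np.savez("t1.npz",p=t,d=dt)
o=np.zeros((400,800,3),np.uint8);o[:400,:400]=cv2.resize(p[190:290,240:340],(400,400));o[:400,400:]=cv2.resize(t[160:260,160:260],(400,400))
cv2.imwrite("pics/c1.png",o[:,:,::-1])
E
```

```text
[ 0.39670978 -0.29577341]
row [-0.0566, 0.6032, -0.0016, 0.0163, 0.1566, -0.2071] dist 0.606 deg 14.9
```

View pics/c1.png

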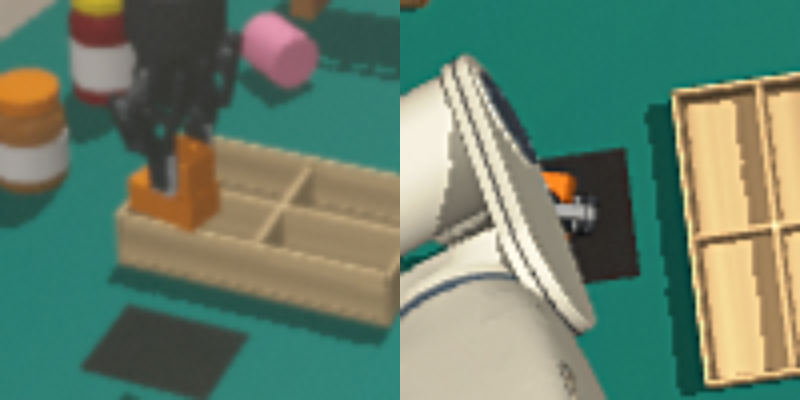

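The chock is held level with its toe uphill (left crop around (175,175), 36 mm grip). The bare mat is visible at (160,350) and right (610,215). I carry it to the channel.

>>> arm_command:
  increments:
    - [[-0.003, 0.03, 0, 0, 0, 0], [-0.007, 0.075, 0, 0, 0, -0.02], [-0.012, 0.125, 0, 0.002, 0.02, -0.04], [-0.017, 0.18, 0, 0.003, 0.03, -0.06], [-0.022, 0.235, 0, 0.005, 0.05, -0.08], [-0.027, 0.29, 0, 0.007, 0.07, -0.1], [-0.032, 0.345, 0, 0.009, 0.09, -0.12], [-0.037, 0.4, 0, 0.01, 0.1, -0.14], [-0.042, 0.455, 0, 0.012, 0.12, -0.16], [-0.047, 0.51, 0, 0.014, 0.14, -0.18], [-0.052, 0.555, 0, 0.016, 0.15, -0.2], [-0.055, 0.585, 0, 0.0163, 0.1566, -0.2071], [-0.0566, 0.6, -0.001, 0.0163, 0.1566, -0.2071], [-0.0566, 0.6032, -0.0016, 0.0163, 0.1566, -0.2071], [-0.0566, 0.6032, -0.0016, 0.0163, 0.1566, -0.2071], [-0.0566, 0.6032, -0.0016, 0.0163, 0.1566, -0.2071]]

```text
time: 6.45
tool_pos: [0.3971, -0.2945, 0.1701]
ee_rot: [-180.0, -9.0, 7.0]
ft_force: [0.9, 0.1, -4.0]
grip_width: 0.0354
grip_force: 41.9
```

```bash
python3 - <<'E'
from h import *
p=fw(-.098,0);
# grip 29mm above underside; floor z at -.098 = .0295
a=np.radians(9)
P=np.r_[fw(-.098-.029*np.sin(a),0),.0295+.029*np.cos(a)]
print(P);inc(P+[0,0,.03],FY,9);inc(P,FY,9)
p,d=ctrl.get_image("side");t,dt=ctrl.get_image("top")
o=np.zeros((400,800,3),np.uint8);o[:400,:400]=cv2.resize(p[140:240,300:400],(400,400));o[:400,400:]=cv2.resize(t[180:280,320:420],(400,400))
cv2.imwrite("pics/c2.png",o[:,:,::-1])
E
```

```text
[ 0.39220604 -0.29631842  0.05814296]
row [-0.0178, 0.0012, 0.0802, -0.0008, 0.0004, 0.0011] dist 0.082 deg 0.1
row [-0.0225, 0.0013, 0.1098, -0.0008, 0.0004, 0.0011] dist 0.112 deg 0.1
```

View pics/c2.png

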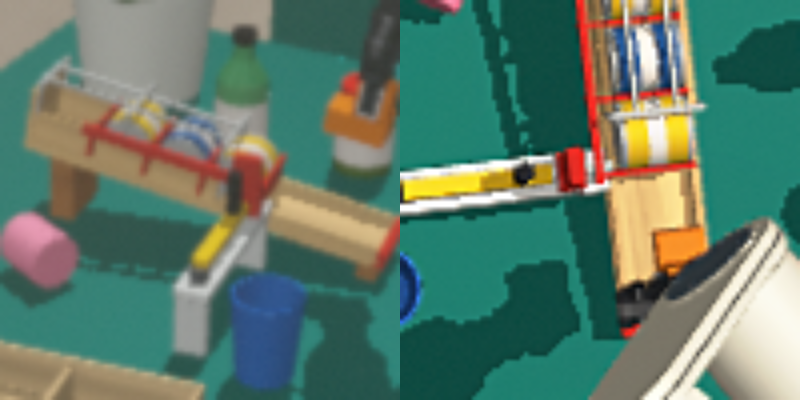

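The chock is pitched with the slope and hovering over the low end (top crop, toe at (680,250)). The channel between guides spans about 608–708, so I lower it.

>>> arm_command:
  increments:
    - [[-0.006, 0.0005, 0.03, 0, 0, 0], [-0.014, 0.001, 0.065, 0, 0, 0], [-0.018, 0.0012, 0.085, 0, 0, 0], [-0.02, 0.0012, 0.097, 0, 0, 0], [-0.021, 0.0013, 0.103, 0, 0, 0], [-0.0218, 0.0013, 0.107, 0, 0, 0], [-0.022, 0.0013, 0.109, 0, 0, 0], [-0.022, 0.0013, 0.109, 0, 0, 0], [-0.022, 0.0013, 0.109, 0, 0, 0]]

```text
time: 7.68
tool_pos: [0.3927, -0.2977, 0.0595]
ee_rot: [180.0, -9.0, 6.9]
ft_force: [0.5, 0.3, -4.6]
grip_width: 0.0353
grip_force: 41.8
```

>>> arm_command:
  increments:
    - [[0, 0, 0.001, 0, 0, 0], [0, 0, 0.002, 0, 0, 0], [0, 0, 0.003, 0, 0, 0], [0, 0, 0.003, 0, 0, 0]]

```text
time: 8.18
tool_pos: [0.3928, -0.2978, 0.0585]
ee_rot: [180.0, -9.1, 6.9]
ft_force: [-12.7, 2.9, 31.4]
grip_width: 0.0354
grip_force: 46.7
```

>>> arm_command:
  increments:
    - [[0, 0, -0.0015, 0, 0, 0], [0, 0, -0.002, 0, 0, 0], [0, 0, -0.002, 0, 0, 0]]

```text
time: 8.55
tool_pos: [0.3929, -0.2978, 0.0586]
ee_rot: [180.0, -9.0, 6.9]
ft_force: [-4.0, -1.2, 7.9]
grip_width: 0.0354
grip_force: 43.5
```

>>> arm_command:
  increments:
    - [[0, 0, 0, 0, 0, 0], [0, 0, 0, 0, 0, 0], [0, 0, 0, 0, 0, 0], [0, 0, -0.01, 0, 0, 0], [0, 0, -0.04, 0, 0, 0], [0, 0, -0.09, 0, 0, 0], [0, 0, -0.14, 0, 0, 0], [0, 0, -0.16, 0, 0, 0], [0, 0, -0.16, 0, 0, 0]]
  grip: 0.06

```text
time: 9.68
tool_pos: [0.3683, -0.3013, 0.2183]
ee_rot: [179.8, -9.2, 6.9]
ft_force: [-0.0, -0.0, -0.5]
grip_width: 0.0599
grip_force: 0.0
```

```bash
python3 - <<'E'
from h import *
inc([.4834,-.1747,.19],97)
E
```

```text
row [0.1233, -0.112, 0.0482, 0.1285, -0.1226, -1.5691] dist 0.173 deg 90.5
```

>>> arm_command:
  increments:
    - [[0.012, -0.011, 0.004, 0.0128, -0.0123, -0.157], [0.024, -0.022, 0.008, 0.0257, -0.0245, -0.314], [0.036, -0.033, 0.012, 0.0385, -0.0368, -0.471], [0.048, -0.044, 0.016, 0.0514, -0.049, -0.628], [0.06, -0.055, 0.02, 0.0643, -0.0613, -0.785], [0.073, -0.066, 0.025, 0.0771, -0.0736, -0.941], [0.086, -0.078, 0.03, 0.09, -0.0858, -1.098], [0.099, -0.09, 0.036, 0.1028, -0.0981, -1.255], [0.111, -0.1, 0.042, 0.1157, -0.1103, -1.412], [0.1233, -0.112, 0.0482, 0.1285, -0.1226, -1.5691], [0.1233, -0.112, 0.0482, 0.1285, -0.1226, -1.5691], [0.1233, -0.112, 0.0482, 0.1285, -0.1226, -1.5691]]
  grip: 0.05

```text
time: 11.18
tool_pos: [0.482, -0.1737, 0.1871]
ee_rot: [-179.8, -0.3, 96.9]
ft_force: [-1.1, 0.4, 0.2]
grip_width: 0.0502
grip_force: 0.0
```

```bash
python3 - <<'E'
from h import *
inc([.4834,-.1747,.102],97)
p,d=ctrl.get_image("side");t,dt=ctrl.get_image("top");np.savez("t2.npz",p=t,d=dt)
o=np.zeros((400,800,3),np.uint8);o[:400,:400]=cv2.resize(p[140:240,300:400],(400,400));o[:400,400:]=cv2.resize(t[180:280,320:420],(400,400))
cv2.imwrite("pics/c3.png",o[:,:,::-1])
C=cloud("top",dt);h=cv2.cvtColor(t,cv2.COLOR_RGB2HSV);m=(h[...,0]>4)&(h[...,0]<18)&(h[...,1]>180)&(h[...,2]>100);m[:,:340]=0;m[:215]=0;m[275:]=0;m[:,410:]=0
P=C[m];q=P[:,2]>.075;print(len(P),P[q].mean(0) if q.any() else 0,np.percentile(P[:,2],[5,50,95]))
E
```

```text
row [-0.0016, 0.0016, 0.0851, -0.0042, -0.0045, -0.0016] dist 0.085 deg 0.4
242 [ 0.38988112 -0.29261111  0.10852952] [0.03522131 0.0782808  0.090734  ]
```

View pics/c3.png

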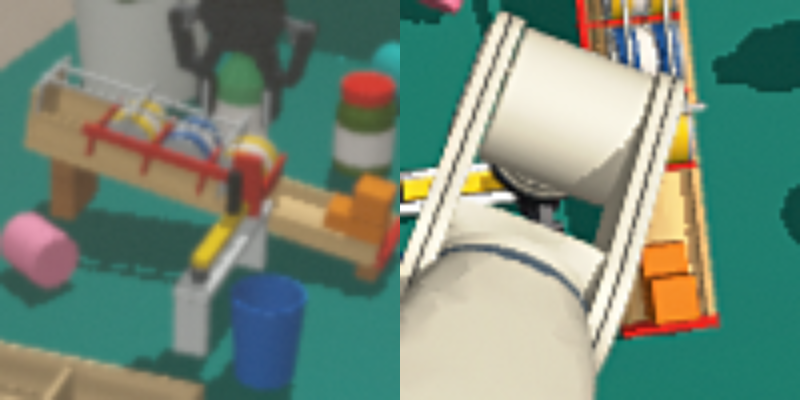

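The chock stands upright against the lip (side crop (360,205), top crop (668,285)), inside the guides. Next I take the keeper peg.

>>> arm_command:
  increments:
    - [[-0.0016, 0.0016, 0.03, 0, 0, 0], [-0.0016, 0.0016, 0.06, -0.004, -0.0045, 0], [-0.0016, 0.0016, 0.078, -0.004, -0.0045, 0], [-0.0016, 0.0016, 0.0851, -0.004, -0.0045, 0], [-0.0016, 0.0016, 0.0851, -0.004, -0.0045, 0]]

```text
time: 11.9
tool_pos: [0.4841, -0.1752, 0.1028]
ee_rot: [179.9, 0.0, 97.0]
ft_force: [0.0, -0.0, 0.2]
grip_width: 0.0496
grip_force: 0.0
```

>>> arm_command:
  increments:
    - [[0, 0, 0, 0, 0, 0], [0, 0, 0, 0, 0, 0], [0, 0, 0, 0, 0, 0], [0, 0, 0, 0, 0, 0], [0, 0, 0, 0, 0, 0]]
  grip: 0.01
  grip_force: 20

```text
time: 12.52
tool_pos: [0.4849, -0.1752, 0.1035]
ee_rot: [179.9, 0.1, 97.0]
ft_force: [-0.6, -1.1, 5.8]
grip_width: 0.0155
grip_force: 21.7
```

>>> arm_command:
  increments:
    - [[0.0005, 0.0095, 0, 0, 0, 0], [0.0019, 0.0189, 0, 0, 0, 0], [0.0042, 0.0281, 0, 0, 0, 0], [0.0075, 0.037, 0, 0, 0, 0], [0.0116, 0.0455, 0, 0, 0, 0], [0.0166, 0.0536, 0, 0, 0, 0], [0.0223, 0.0612, 0, 0, 0, 0], [0.0288, 0.0681, 0, 0, 0, 0], [0.0359, 0.0744, 0, 0, 0, 0], [0.0437, 0.0799, 0, 0, 0, 0], [0.0519, 0.0847, 0, 0, 0, 0], [0.0606, 0.0885, 0, 0, 0, 0], [0.0696, 0.0915, 0, 0, 0, 0], [0.0742, 0.0927, 0, 0, 0, 0], [0.0742, 0.0927, 0, 0, 0, 0]]

```text
time: 14.4
tool_pos: [0.5673, -0.0893, 0.103]
ee_rot: [179.9, 0.0, 97.0]
ft_force: [-1.8, -0.3, 4.2]
grip_width: 0.015
grip_force: 22.0
```

>>> arm_command:
  increments:
    - [[0, 0, 0, 0, 0, 0], [0, 0, 0, 0, 0, 0], [0, 0, 0, 0, 0, 0], [0, 0, -0.02, 0, 0, 0], [0, 0, -0.05, 0, 0, 0], [0, 0, -0.09, 0, 0, 0], [0, 0, -0.1, 0, 0, 0], [0, 0, -0.1, 0, 0, 0]]
  grip: 0.05

```text
time: 15.4
tool_pos: [0.5672, -0.0899, 0.2031]
ee_rot: [179.9, 0.1, 97.0]
ft_force: [-0.3, -0.4, -0.1]
grip_width: 0.0502
grip_force: 0.0
```

```bash
python3 - <<'E'
from h import *
p,d=ctrl.get_image("side");t,dt=ctrl.get_image("top")
o=np.zeros((400,800,3),np.uint8);o[:400,:400]=cv2.resize(p[140:240,300:400],(400,400));o[:400,400:]=cv2.resize(t[180:280,310:410],(400,400))
cv2.imwrite("pics/c4.png",o[:,:,::-1])
z0=np.load("top0.npz");C=cloud("top",z0["d"]);r=z0["p"].astype(int)
P=C[214:232,358:369];m=(P[...,2]>.12)&(r[214:232,358:369,0]>90)&(r[214:232,358:369,1]<60)
print("fin top",P[m].mean(0),P[m].min(0),P[m].max(0),m.sum())
f=np.argwhere(m).mean(0)+[214,358];print(f,onz("top",f[1],f[0],.130))
inc([*fw(0,.075),.2],FY)
E
```

```text
fin top [ 0.48589687 -0.21083111  0.16850919] [ 0.33946756 -0.22088681  0.12042013] [ 0.50292017 -0.06338044  1.67059041] 40
[221.05 363.3 ] [ 0.48933051 -0.21442423  0.13      ]
row [-0.109, -0.0953, 0.0017, -0.0003, 0.0007, 1.5728] dist 0.145 deg 90.1
```

View pics/c4.png

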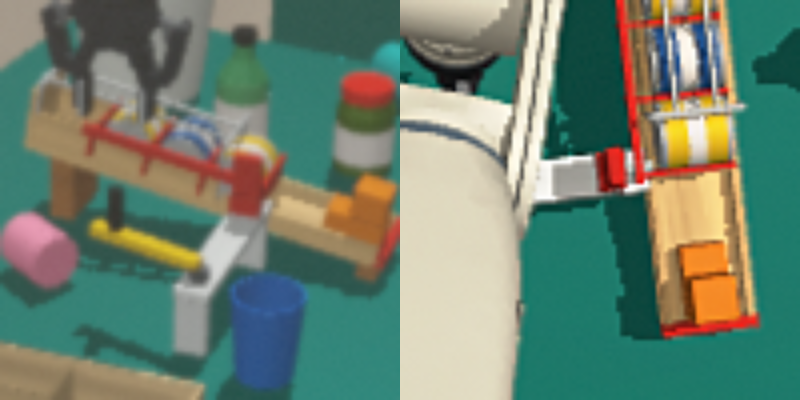

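The keeper now lies along +x (side crop, peg at (115,205)). The gate fin is alone at top crop (610,168). Now the gate.

>>> arm_command:
  increments:
    - [[-0.011, -0.01, 0, 0, 0, 0.157], [-0.022, -0.02, 0, 0, 0, 0.314], [-0.033, -0.03, 0, 0, 0, 0.471], [-0.044, -0.04, 0, 0, 0, 0.628], [-0.055, -0.05, 0, 0, 0, 0.785], [-0.066, -0.06, 0, 0, 0, 0.942], [-0.077, -0.07, 0, 0, 0, 1.1], [-0.09, -0.08, 0, 0, 0, 1.257], [-0.1, -0.09, 0.001, 0, 0, 1.414], [-0.109, -0.0953, 0.0017, 0, 0, 1.5728], [-0.109, -0.0953, 0.0017, 0, 0, 1.5728], [-0.109, -0.0953, 0.0017, 0, 0, 1.5728]]
  grip: 0.04

```text
time: 17.0
tool_pos: [0.4856, -0.2093, 0.2004]
ee_rot: [180.0, -0.0, 7.1]
ft_force: [0.4, 0.4, -0.4]
grip_width: 0.04
grip_force: 0.0
```

```bash
python3 - <<'E'
from h import *
inc([.4893,-.2144,.106],FY)
E
```

```text
row [0.003, 0.0055, 0.0944, 0.0001, -0.0002, 0.0031] dist 0.095 deg 0.2
```

>>> arm_command:
  increments:
    - [[0.003, 0.0055, 0.03, 0, 0, 0], [0.003, 0.0055, 0.06, 0, 0, 0], [0.003, 0.0055, 0.085, 0, 0, 0], [0.003, 0.0055, 0.0944, 0, 0, 0], [0.003, 0.0055, 0.0944, 0, 0, 0]]

```text
time: 17.62
tool_pos: [0.4895, -0.2145, 0.1064]
ee_rot: [180.0, -0.0, 7.0]
ft_force: [-0.6, 0.1, -0.2]
grip_width: 0.0403
grip_force: 0.0
```

>>> arm_command:
  increments:
    - [[0, 0, 0, 0, 0, 0], [0, 0, 0, 0, 0, 0], [0, 0, 0, 0, 0, 0], [0, 0, 0, 0, 0, 0]]
  grip: 0.005
  grip_force: 25

```text
time: 18.12
tool_pos: [0.4904, -0.2152, 0.1079]
ee_rot: [179.9, -0.2, 6.9]
ft_force: [-0.5, -0.0, 7.3]
grip_width: 0.0134
grip_force: 28.9
```

>>> arm_command:
  increments:
    - [[0, -0.01, 0, 0, 0, 0], [0, -0.022, 0, 0, 0, 0], [0, -0.034, 0, 0, 0, 0], [0, -0.046, 0, 0, 0, 0], [0, -0.057, 0, 0, 0, 0], [0, -0.065, 0, 0, 0, 0], [0, -0.069, 0, 0, 0, 0], [0, -0.071, 0, 0, 0, 0], [0, -0.071, 0, 0, 0, 0], [0, -0.071, 0, 0, 0, 0]]

```text
time: 19.38
tool_pos: [0.4828, -0.1475, 0.1078]
ee_rot: [179.6, -0.3, 7.0]
ft_force: [-0.7, -18.8, 0.7]
grip_width: 0.0136
grip_force: 29.0
```

>>> arm_command:
  increments:
    - [[0, 0, 0, 0, 0, 0], [0, 0, 0, 0, 0, 0], [0, 0, 0, 0, 0, 0], [0, 0, -0.02, 0, 0, 0], [0, 0, -0.05, 0, 0, 0], [0, 0, -0.08, 0, 0, 0], [0, 0, -0.1, 0, 0, 0], [0, 0, -0.1, 0, 0, 0]]
  grip: 0.04

```text
time: 20.38
tool_pos: [0.4818, -0.1443, 0.208]
ee_rot: [179.9, -0.2, 6.9]
ft_force: [0.8, -0.1, -1.5]
grip_width: 0.0399
grip_force: 0.0
```

```bash
python3 - <<'E'
from h import *
p,d=ctrl.get_image("side");t,dt=ctrl.get_image("top");np.savez("t3.npz",p=t,d=dt,sp=p)
o=np.zeros((400,800,3),np.uint8);o[:400,:400]=cv2.resize(p[140:240,300:400],(400,400));o[:400,400:]=cv2.resize(t[170:270,310:410],(400,400))
cv2.imwrite("pics/c5.png",o[:,:,::-1])
inc([*fw(-.036,0),.2],FY)
E
```

```text
row [-0.0395, 0.1406, 0.0062, 0.0006, -0.0008, 0.0004] dist 0.146 deg 0.1
```

View pics/c5.png

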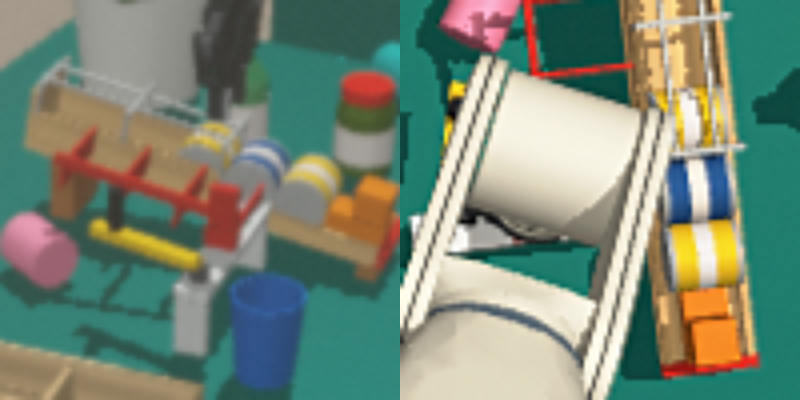

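The gate is fully open, with three tins resting in a row against the chock: yellow at top crop (706,255), blue (700,190), yellow (690,115). I locate the lowest one and the crate from this view.

```bash
cat >> h.py <<'E'
def crate(t,dt):
    C=cloud("top",dt);h=cv2.cvtColor(t,cv2.COLOR_RGB2HSV)
    m=(h[...,0]>8)&(h[...,0]<28)&(h[...,1]>40)&(h[...,2]>90)&(C[...,2]>.03)&(C[...,2]<.062)&(C[...,0]>.3)&(C[...,0]<.75)&(C[...,1]>-.03)&(C[...,1]<.25)
    W=C[m][:,:2];px=np.argwhere(m)[:,::-1].astype(np.float32);r=cv2.minAreaRect(px)
    b=np.array([onz("top",*p,.05)[:2] for p in cv2.boxPoints(r)]);c=b.mean(0)
    e=[b[1]-b[0],b[2]-b[1]];l=max(e,key=np.linalg.norm);l=l*np.sign(l[0])
    print("crate",c.round(4),"yaw",round(float(np.degrees(np.arctan2(l[1],l[0]))),1),"size",[round(float(np.linalg.norm(k)),3) for k in e],m.sum());return c,np.arctan2(l[1],l[0])
def bay(c,a,i,j):
    x,y=.060*i,.0345*j;return c+np.array([np.cos(a)*x-np.sin(a)*y,np.sin(a)*x+np.cos(a)*y])
E
python3 - <<'E'
from h import *
z=np.load("t3.npz");z0=np.load("top0.npz")
for k in(z0,z):
    c,a=crate(k["p"],k["d"])
C=cloud("top",z["d"]);print(onz("top",386.5,233.75,.085),fw(-.036,0),[bay(c,a,i,j).round(3) for i in(1,-1) for j in(1,-1)])
h=cv2.cvtColor(z["p"],cv2.COLOR_RGB2HSV);m=(h[...,0]>20)&(h[...,0]<32)&(h[...,1]>130)&(C[...,0]>.4)&(C[...,0]<.5)&(C[...,1]<-.24)&(C[...,2]>.05)&(C[...,2]<.12)
P=C[m];print(len(P),P.min(0),P.max(0),P.mean(0))
p=onz("top",386.5,233.75,.085)
inc([*fw(-.036,0),.16],FY)
E
```

```text
crate [0.5714 0.1447] yaw 7.9 size [0.147, 0.36] 595
crate [0.5714 0.1444] yaw 7.9 size [0.148, 0.36] 646
[ 0.45308003 -0.29181422  0.085     ] [ 0.45826074 -0.28832493] [array([0.626, 0.187]), array([0.636, 0.119]), array([0.507, 0.17 ]), array([0.517, 0.102])]
172 [ 0.42780438 -0.47625586  0.06857224] [ 0.49265418 -0.26421058  0.10005035] [ 0.45496136 -0.29385891  0.08664965]
row [-0.0396, 0.1406, 0.0462, 0.0006, -0.0008, 0.0004] dist 0.153 deg 0.1
```

```bash
python3 - <<'E'
s=open("h.py").read()
s=s.replace('(C[...,0]<.75)','(C[...,0]<.68)').replace('    W=C[m][:,:2];px','    n,l,st,_=cv2.connectedComponentsWithStats(cv2.dilate(m.astype(np.uint8),np.ones((3,3))));m&=(l==1+np.argmax(st[1:,4]));px')
open("h.py","w").write(s)
from h import *
for k in("top0","t3"):
    z=np.load(k+".npz");c,a=crate(z["p"],z["d"])
print([bay(c,a,i,j).round(3) for i in(1,-1) for j in(1,-1)])
inc([.4555,-.2905,.16],FY);inc([.4555,-.2905,.055],FY)
E
```

```text
crate [0.515  0.1365] yaw 7.9 size [0.146, 0.246] 576
crate [0.515  0.1364] yaw 8.1 size [0.146, 0.246] 629
[array([0.57 , 0.179]), array([0.579, 0.111]), array([0.451, 0.162]), array([0.461, 0.094])]
row [-0.0426, 0.1424, 0.0462, 0.0006, -0.0008, 0.0004] dist 0.156 deg 0.1
row [-0.0426, 0.1423, 0.1512, 0.0006, -0.0008, 0.0004] dist 0.212 deg 0.1
```

>>> arm_command:
  increments:
    - [[-0.013, 0.045, 0, 0, 0, 0], [-0.027, 0.09, 0, 0, 0, 0], [-0.039, 0.13, 0.005, 0, 0, 0], [-0.0426, 0.1424, 0.03, 0, 0, 0], [-0.0426, 0.1424, 0.07, 0, 0, 0], [-0.0426, 0.1424, 0.1, 0, 0, 0], [-0.0426, 0.1424, 0.1, 0, 0, 0], [-0.0426, 0.1424, 0.1, 0, 0, 0]]
  grip: 0.078

```text
time: 21.48
tool_pos: [0.4561, -0.2909, 0.1069]
ee_rot: [180.0, -0.1, 6.9]
ft_force: [0.0, -0.1, -0.7]
grip_width: 0.0781
grip_force: 0.0
```

```bash
python3 - <<'E'
from h import *
inc([.4555,-.2905,.055],FY)
p,d=ctrl.get_image("side")
cv2.imwrite("pics/c6.png",cv2.resize(p[120:240,300:420],(480,480))[:,:,::-1])
E
```

```text
row [-0.0006, -0.0005, 0.0519, 0.0007, -0.0011, 0.0003] dist 0.052 deg 0.1
```

View pics/c6.png

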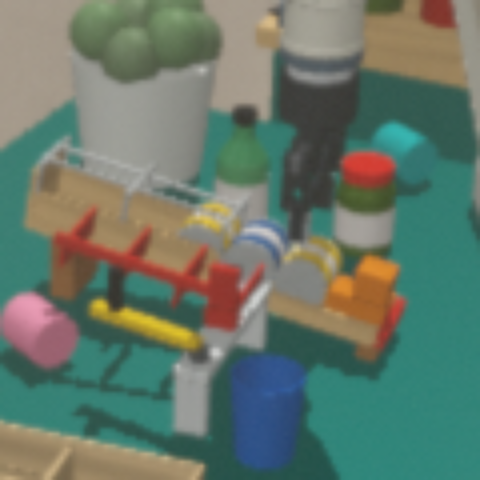

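The fingers hang above the lowest yellow tin (tin end at about (303,280), finger at (298,220)), aligned. I descend and grip.

>>> arm_command:
  increments:
    - [[-0.0006, -0.0005, 0.02, 0, 0, 0], [-0.0006, -0.0005, 0.04, 0, 0, 0], [-0.0006, -0.0005, 0.05, 0, 0, 0], [-0.0006, -0.0005, 0.052, 0, 0, 0], [-0.0006, -0.0005, 0.052, 0, 0, 0]]

```text
time: 22.15
tool_pos: [0.4558, -0.2908, 0.0555]
ee_rot: [179.9, -0.1, 6.9]
ft_force: [-0.2, -0.0, 0.7]
grip_width: 0.0776
grip_force: 0.0
```

>>> arm_command:
  increments:
    - [[0, 0, 0, 0, 0, 0], [0, 0, 0, 0, 0, 0], [0, 0, 0, 0, 0, 0], [0, 0, 0, 0, 0, 0], [0, 0, 0, 0, 0, 0]]
  grip: 0.04
  grip_force: 40

```text
time: 22.78
tool_pos: [0.4558, -0.2908, 0.0557]
ee_rot: [179.9, -0.1, 6.9]
ft_force: [-1.1, -0.2, 5.4]
grip_width: 0.0575
grip_force: 42.2
```

>>> arm_command:
  increments:
    - [[0, 0, -0.01, 0, 0, 0], [0, 0, -0.03, 0, 0, 0], [0, 0, -0.06, 0, 0, 0], [0, 0, -0.1, 0, 0, 0], [0, 0, -0.135, 0, 0, 0], [0, 0, -0.145, 0, 0, 0], [0, 0, -0.145, 0, 0, 0]]

```text
time: 23.65
tool_pos: [0.455, -0.2903, 0.1998]
ee_rot: [179.9, -0.1, 6.9]
ft_force: [-0.4, 0.9, -2.6]
grip_width: 0.0578
grip_force: 44.4
```

```bash
python3 - <<'E'
from h import *
t,dt=ctrl.get_image("top");c,a=crate(t,dt)
b=bay(c,a,1,1);print(b)
inc([*b,.2],98)
E
```

```text
crate [0.515  0.1363] yaw 7.9 size [0.146, 0.246] 620
[0.56970302 0.17877613]
row [0.1707, -0.4515, -0.001, 0.0002, -0.0002, -1.5899] dist 0.483 deg 91.1
```

>>> arm_command:
  increments:
    - [[0.007, -0.018, 0, 0, 0, -0.06], [0.02, -0.054, 0, 0, 0, -0.19], [0.035, -0.093, 0, 0, 0, -0.33], [0.05, -0.133, 0, 0, 0, -0.47], [0.065, -0.173, 0, 0, 0, -0.61], [0.08, -0.213, 0, 0, 0, -0.75], [0.095, -0.253, 0, 0, 0, -0.89], [0.11, -0.293, 0, 0, 0, -1.03], [0.125, -0.333, 0, 0, 0, -1.17], [0.14, -0.373, 0, 0, 0, -1.31], [0.155, -0.41, 0, 0, 0, -1.45], [0.165, -0.438, 0, 0, 0, -1.55], [0.1707, -0.4515, -0.001, 0, 0, -1.5899], [0.1707, -0.4515, -0.001, 0, 0, -1.5899], [0.1707, -0.4515, -0.001, 0, 0, -1.5899]]

```text
time: 25.58
tool_pos: [0.5697, 0.1775, 0.2001]
ee_rot: [180.0, 0.1, 97.9]
ft_force: [1.3, -0.1, -1.6]
grip_width: 0.0572
grip_force: 44.3
```

```bash
python3 - <<'E'
from h import *
inc([.5697,.1788,.026],98)
p,d=ctrl.get_image("side")
cv2.imwrite("pics/c7.png",cv2.resize(p[170:290,240:380],(560,480))[:,:,::-1])
t,dt=ctrl.get_image("top");crate(t,dt)
E
```

```text
row [0.0015, 0.0002, 0.1741, 0.0001, 0.0014, -0.0012] dist 0.174 deg 0.1
crate [0.5194 0.1089] yaw 8.6 size [0.091, 0.244] 400
```

View pics/c7.png

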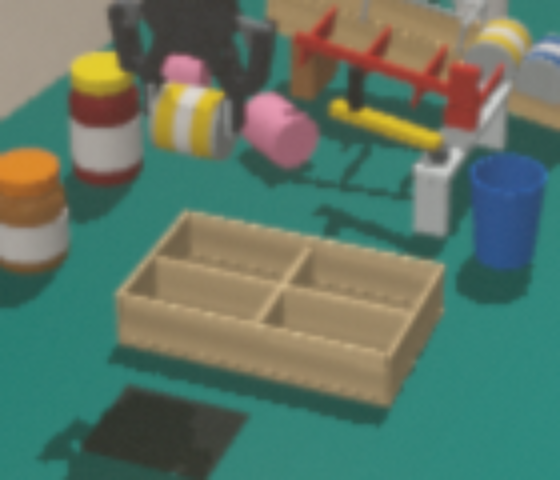

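The held tin is at (192,120) with its axis along the crate. The crate's rim corners are at crop (188,213), (443,265), (390,352), (118,293). I check the crate from these, as the arm hides part of it in the top view.

```bash
cat >> h.py <<'E'
def crate_side(p,d):
    C=cloud("side",d);h=cv2.cvtColor(p,cv2.COLOR_RGB2HSV)
    m=(h[...,0]>8)&(h[...,0]<28)&(h[...,1]>40)&(h[...,2]>90)&(C[...,2]>.035)&(C[...,2]<.06)&(C[...,0]>.3)&(C[...,0]<.7)&(C[...,1]>-.03)&(C[...,1]<.26)
    n,l,st,_=cv2.connectedComponentsWithStats(cv2.dilate(m.astype(np.uint8),np.ones((3,3))));m&=(l==1+np.argmax(st[1:,4]))
    r=cv2.minAreaRect(C[m][:,:2].astype(np.float32));print("side crate",np.round(r[0],4),np.round(r[1],3),round(r[2],1),m.sum())
E
python3 - <<'E'
from h import *
b=np.array([onz("side",240+x/4,170+y/4,.05)[:2] for x,y in((188,213),(443,265),(390,352),(118,293))]);print(b.round(3),b.mean(0))
p,d=ctrl.get_image("side");crate_side(p,d)
d0=np.load("side0.npz");crate_side(d0["p"],d0["d"])
E
```

```text
[[0.635 0.089]
 [0.4   0.053]
 [0.382 0.186]
 [0.619 0.224]] [0.50916514 0.13799828]
side crate [0.5118 0.136 ] [0.247 0.156] 8.4 838
side crate [0.5122 0.1382] [0.247 0.153] 7.1 831
```

>>> arm_command:
  increments:
    - [[0.0005, 0, 0.03, 0, 0, 0], [0.001, 0, 0.08, 0, 0, 0], [0.001, 0, 0.12, 0, 0, 0], [0.001, 0, 0.145, 0, 0, 0], [0.001, 0, 0.16, 0, 0, 0], [0.001, 0, 0.17, 0, 0, 0], [0.001, 0, 0.175, 0, 0, 0], [0.001, 0, 0.177, 0, 0, 0], [0.001, 0, 0.177, 0, 0, 0]]

```text
time: 26.85
tool_pos: [0.5707, 0.1794, 0.0242]
ee_rot: [179.9, 0.0, 98.0]
ft_force: [-0.1, 1.3, -2.3]
grip_width: 0.0578
grip_force: 44.3
```

>>> arm_command:
  increments:
    - [[0, 0, 0.001, 0, 0, 0], [0, 0, 0.002, 0, 0, 0], [0, 0, 0.002, 0, 0, 0]]

```text
time: 27.22
tool_pos: [0.5707, 0.1793, 0.022]
ee_rot: [179.9, 0.0, 98.0]
ft_force: [0.2, -0.0, 2.7]
grip_width: 0.0573
grip_force: 44.7
```

>>> arm_command:
  increments:
    - [[0, 0, 0, 0, 0, 0], [0, 0, 0, 0, 0, 0], [0, 0, 0, 0, 0, 0], [0, 0, -0.02, 0, 0, 0], [0, 0, -0.06, 0, 0, 0], [0, 0, -0.11, 0, 0, 0], [0, 0, -0.16, 0, 0, 0], [0, 0, -0.178, 0, 0, 0], [0, 0, -0.178, 0, 0, 0]]
  grip: 0.07

```text
time: 28.35
tool_pos: [0.5708, 0.1796, 0.2016]
ee_rot: [179.7, 0.0, 98.0]
ft_force: [-0.6, -0.3, -0.3]
grip_width: 0.0702
grip_force: 0.0
```

```bash
python3 - <<'E'
from h import *
inc([.4555,-.2905,.2],FY)
p,d=ctrl.get_image("side");np.savez("s8.npz",p=p,d=d);crate_side(p,d)
C=cloud("side",d);h=cv2.cvtColor(p,cv2.COLOR_RGB2HSV);m=(h[...,0]>20)&(h[...,0]<32)&(h[...,1]>130)&(C[...,0]>.4)&(C[...,0]<.68)&(C[...,1]>.05)&(C[...,1]<.24)&(C[...,2]<.09)
print(m.sum(),C[m].mean(0),C[m].max(0))
cv2.imwrite("pics/c8.png",cv2.resize(p[150:290,260:400],(560,560))[:,:,::-1])
E
```

```text
row [-0.4495, -0.1797, 0.0009, 0.004, -0.0035, 1.59] dist 0.484 deg 91.1
side crate [0.5124 0.1353] [0.246 0.154] 8.3 913
70 [0.56814492 0.1900646  0.05221186] [0.59393383 0.20544461 0.06241701]
```

View pics/c8.png

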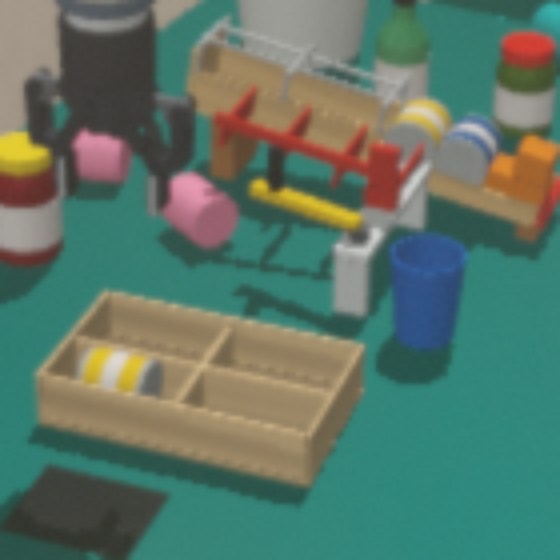

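Tin 1 lies in its bay at (120,370). The blue tin has rolled down to the chock at (470,150), with the yellow one behind it. I repeat with the same pick pose.

>>> arm_command:
  increments:
    - [[-0.018, -0.008, 0, 0, 0, 0.06], [-0.055, -0.023, 0, 0, 0, 0.19], [-0.093, -0.038, 0, 0, 0, 0.33], [-0.133, -0.053, 0, 0, 0, 0.47], [-0.173, -0.069, 0, 0, 0, 0.61], [-0.213, -0.085, 0, 0, 0, 0.75], [-0.253, -0.101, 0, 0, 0, 0.89], [-0.293, -0.117, 0, 0, 0, 1.03], [-0.333, -0.133, 0, 0, 0, 1.17], [-0.373, -0.149, 0, 0, 0, 1.31], [-0.41, -0.164, 0, 0.002, -0.002, 1.45], [-0.438, -0.175, 0, 0.004, -0.0035, 1.55], [-0.4495, -0.1797, 0.001, 0.004, -0.0035, 1.59], [-0.4495, -0.1797, 0.03, 0.004, -0.0035, 1.59], [-0.4495, -0.1797, 0.08, 0.004, -0.0035, 1.59], [-0.4495, -0.1797, 0.095, 0.004, -0.0035, 1.59], [-0.4495, -0.1797, 0.095, 0.004, -0.0035, 1.59]]
  grip: 0.078

```text
time: 30.52
tool_pos: [0.4541, -0.2901, 0.1039]
ee_rot: [-179.9, 0.3, 6.9]
ft_force: [0.0, 0.3, 0.0]
grip_width: 0.0782
grip_force: 0.0
```

```bash
cat >> h.py <<'E'
def tinside(p,d):
    C=cloud("side",d);h=cv2.cvtColor(p,cv2.COLOR_RGB2HSV);a=np.radians(FY);q=C[...,:2]-FO
    fx=q@[np.cos(a),np.sin(a)];fy=q@[-np.sin(a),np.cos(a)];z=C[...,2]-.045-fx*.158
    H,S=h[...,0],h[...,1]
    for n,m in(("yel",(H>20)&(H<32)&(S>130)),("blu",(H>100)&(H<125)&(S>120)),("ora",(H>4)&(H<18)&(S>180))):
        m=m&(abs(fy)<.035)&(fx>-.13)&(fx<.2)&(z>.005)&(z<.075)
        if m.sum()>5: print(n,m.sum(),"fx",np.percentile(fx[m],[2,50,98]).round(3),"fy",np.percentile(fy[m],[2,50,98]).round(3),"z",np.percentile(z[m],[2,98]).round(3))
E
python3 - <<'E'
from h import *
inc([.4555,-.2905,.0555],FY)
p,d=ctrl.get_image("side");tinside(p,d)
z=np.load("s8.npz");tinside(z["p"],z["d"])
E
```

```text
row [0.0016, 0.0006, 0.0483, -0.0014, 0.0058, 0.0002] dist 0.048 deg 0.3
yel 23 fx [-0.014  0.001  0.022] fy [-0.027  0.011  0.022] z [0.039 0.056]
ora 162 fx [-0.125 -0.104 -0.072] fy [-0.013  0.013  0.023] z [0.008 0.061]
yel 23 fx [-0.014  0.002  0.023] fy [-0.024  0.009  0.017] z [0.039 0.055]
ora 118 fx [-0.125 -0.103 -0.072] fy [-0.016  0.012  0.024] z [0.01 0.06]
```

>>> arm_command:
  increments:
    - [[0.0016, 0.0006, 0.02, 0, 0.005, 0], [0.0016, 0.0006, 0.04, 0, 0.005, 0], [0.0016, 0.0006, 0.0483, 0, 0.005, 0], [0.0016, 0.0006, 0.0483, 0, 0.005, 0]]

```text
time: 31.08
tool_pos: [0.4568, -0.2914, 0.0572]
ee_rot: [179.9, -0.1, 6.9]
ft_force: [-0.0, -0.1, 0.6]
grip_width: 0.0776
grip_force: 0.0
```

>>> arm_command:
  increments:
    - [[0, 0, 0, 0, 0, 0], [0, 0, 0, 0, 0, 0], [0, 0, 0, 0, 0, 0], [0, 0, 0, 0, 0, 0], [0, 0, 0, 0, 0, 0]]
  grip: 0.04
  grip_force: 40

```text
time: 31.7
tool_pos: [0.4571, -0.2917, 0.0577]
ee_rot: [179.9, -0.2, 6.9]
ft_force: [-0.3, 0.8, 6.5]
grip_width: 0.0575
grip_force: 42.3
```

>>> arm_command:
  increments:
    - [[0, 0, -0.01, 0, 0, 0], [0, 0, -0.03, 0, 0, 0], [0, 0, -0.06, 0, 0, 0], [0, 0, -0.1, 0, 0, 0], [0, 0, -0.135, 0, 0, 0], [0, 0, -0.145, 0, 0, 0], [0, 0, -0.145, 0, 0, 0]]

```text
time: 32.58
tool_pos: [0.4561, -0.2912, 0.2016]
ee_rot: [179.9, -0.1, 6.9]
ft_force: [-0.5, 0.5, -2.6]
grip_width: 0.0573
grip_force: 43.9
```

```bash
python3 - <<'E'
from h import *
p,d=ctrl.get_image("side");crate_side(p,d);tinside(p,d)
t,dt=ctrl.get_image("top");c,a=crate(t,dt)
b=bay(c,a,1,-1);print(b)
inc([*b,.2],90+np.degrees(a))
E
```

```text
side crate [0.4876 0.1301] [0.247 0.157] 7.6 919
yel 27 fx [-0.067 -0.053 -0.029] fy [-0.03  -0.014  0.021] z [0.042 0.054]
ora 160 fx [-0.125 -0.103 -0.07 ] fy [-0.016  0.012  0.023] z [0.008 0.059]
crate [0.4894 0.1327] yaw 7.4 size [0.145, 0.246] 796
[0.55335922 0.10616739]
row [0.145, -0.3822, 0.0004, -0.0009, -0.0005, -1.5787] dist 0.409 deg 90.5
```

The crate has been knocked about 25 mm towards -x; the new pose is (0.489, 0.133), yaw 7.4°. I use that.

>>> arm_command:
  increments:
    - [[0.006, -0.015, 0, 0, 0, -0.06], [0.018, -0.047, 0, 0, 0, -0.19], [0.031, -0.08, 0, 0, 0, -0.33], [0.044, -0.115, 0, 0, 0, -0.47], [0.057, -0.15, 0, 0, 0, -0.61], [0.07, -0.185, 0, 0, 0, -0.75], [0.083, -0.22, 0, 0, 0, -0.89], [0.096, -0.254, 0, 0, 0, -1.03], [0.109, -0.288, 0, 0, 0, -1.17], [0.122, -0.322, 0, 0, 0, -1.31], [0.134, -0.352, 0, 0, 0, -1.45], [0.142, -0.374, 0, 0, 0, -1.55], [0.145, -0.3822, 0, 0, 0, -1.5787], [0.145, -0.3822, 0, 0, 0, -1.5787], [0.145, -0.3822, 0, 0, 0, -1.5787]]

```text
time: 34.55
tool_pos: [0.5537, 0.105, 0.2011]
ee_rot: [180.0, 0.1, 97.3]
ft_force: [-0.1, -0.3, -2.0]
grip_width: 0.0574
grip_force: 43.8
```

```bash
python3 - <<'E'
from h import *
p,d=ctrl.get_image("side");crate_side(p,d)
inc([.5534,.1062,.03],97.4)
E
```

```text
side crate [0.4871 0.1318] [0.248 0.159] 8.9 935
row [0.0015, -0.0004, 0.1713, 0.001, 0.0008, -0.0022] dist 0.171 deg 0.1
```

>>> arm_command:
  increments:
    - [[0.0005, 0, 0.03, 0, 0, 0], [0.001, 0, 0.08, 0, 0, 0], [0.001, 0, 0.12, 0, 0, 0], [0.001, 0, 0.145, 0, 0, 0], [0.001, 0, 0.16, 0, 0, 0], [0.001, 0, 0.17, 0, 0, 0], [0.001, 0, 0.174, 0, 0, 0], [0.001, 0, 0.1765, 0, 0, 0], [0.001, 0, 0.1765, 0, 0, 0]]

```text
time: 35.72
tool_pos: [0.5547, 0.1066, 0.0254]
ee_rot: [179.9, 0.0, 97.4]
ft_force: [-0.0, 0.5, -1.4]
grip_width: 0.0576
grip_force: 43.8
```

>>> arm_command:
  increments:
    - [[0, 0, 0.001, 0, 0, 0], [0, 0, 0.002, 0, 0, 0], [0, 0, 0.002, 0, 0, 0]]

```text
time: 36.1
tool_pos: [0.5547, 0.1066, 0.024]
ee_rot: [179.9, 0.0, 97.4]
ft_force: [-2.1, -0.2, 7.2]
grip_width: 0.0573
grip_force: 45.0
```

>>> arm_command:
  increments:
    - [[0, 0, 0, 0, 0, 0], [0, 0, 0, 0, 0, 0], [0, 0, 0, 0, 0, 0], [0, 0, -0.02, 0, 0, 0], [0, 0, -0.06, 0, 0, 0], [0, 0, -0.11, 0, 0, 0], [0, 0, -0.16, 0, 0, 0], [0, 0, -0.178, 0, 0, 0], [0, 0, -0.178, 0, 0, 0]]
  grip: 0.07

```text
time: 37.22
tool_pos: [0.5547, 0.1068, 0.2028]
ee_rot: [179.7, 0.0, 97.4]
ft_force: [-0.6, -0.3, -0.5]
grip_width: 0.0698
grip_force: 0.0
```

```bash
python3 - <<'E'
from h import *
inc([.4555,-.2905,.2],FY)
p,d=ctrl.get_image("side");crate_side(p,d)
E
```

```text
row [-0.3813, -0.1493, 0.0022, 0.0042, -0.0035, 1.5787] dist 0.409 deg 90.5
side crate [0.4868 0.1316] [0.249 0.155] 7.6 909
```

>>> arm_command:
  increments:
    - [[-0.015, -0.006, 0, 0, 0, 0.06], [-0.047, -0.018, 0, 0, 0, 0.19], [-0.08, -0.031, 0, 0, 0, 0.33], [-0.115, -0.045, 0, 0, 0, 0.47], [-0.15, -0.058, 0, 0, 0, 0.61], [-0.185, -0.072, 0, 0, 0, 0.75], [-0.22, -0.086, 0, 0, 0, 0.89], [-0.254, -0.099, 0, 0, 0, 1.03], [-0.288, -0.112, 0, 0, 0, 1.17], [-0.322, -0.126, 0, 0, 0, 1.31], [-0.352, -0.138, 0, 0.002, -0.002, 1.45], [-0.374, -0.146, 0, 0.004, -0.0035, 1.55], [-0.3813, -0.1493, 0.002, 0.004, -0.0035, 1.5787], [-0.3813, -0.1493, 0.03, 0.004, -0.0035, 1.5787], [-0.3813, -0.1493, 0.08, 0.004, -0.0035, 1.5787], [-0.3813, -0.1493, 0.097, 0.004, -0.0035, 1.5787], [-0.3813, -0.1493, 0.097, 0.004, -0.0035, 1.5787]]
  grip: 0.078

```text
time: 39.4
tool_pos: [0.454, -0.2899, 0.1028]
ee_rot: [-179.9, 0.3, 6.9]
ft_force: [0.8, -0.0, 0.2]
grip_width: 0.0783
grip_force: 0.0
```

```bash
python3 - <<'E'
from h import *
inc([.4555,-.2905,.0555],FY)
p,d=ctrl.get_image("side");tinside(p,d)
t,dt=ctrl.get_image("top");o=np.zeros((400,800,3),np.uint8);o[:,:400]=cv2.resize(p[140:240,300:400],(400,400));o[:,400:]=cv2.resize(t[160:260,210:310],(400,400));cv2.imwrite("pics/c9.png",o[:,:,::-1])
E
```

```text
row [0.0016, 0.0009, 0.0473, -0.0019, 0.0059, 0.0004] dist 0.047 deg 0.4
yel 22 fx [-0.067 -0.056 -0.036] fy [-0.024  0.003  0.018] z [0.041 0.054]
ora 161 fx [-0.125 -0.105 -0.071] fy [-0.012  0.013  0.024] z [0.007 0.06 ]
```

View pics/c9.png

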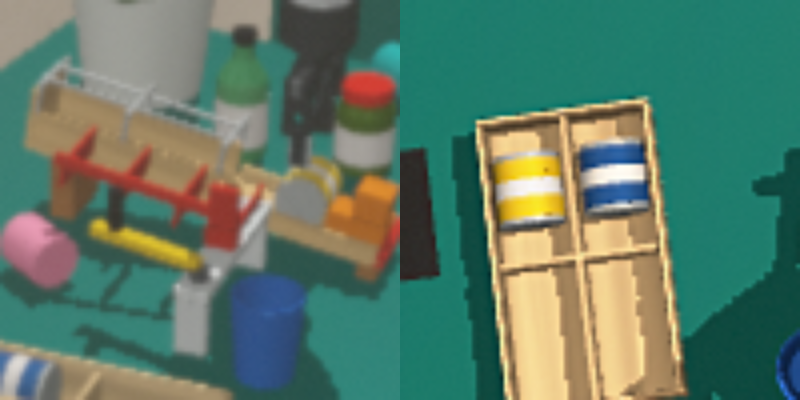

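Both placed tins lie in the upper bays (top crop (528,190) and (613,178)). The last yellow tin is against the chock (side crop (310,190)). I pick it.

>>> arm_command:
  increments:
    - [[0.0016, 0.0009, 0.02, 0, 0.005, 0], [0.0016, 0.0009, 0.04, 0, 0.005, 0], [0.0016, 0.0009, 0.0473, 0, 0.005, 0], [0.0016, 0.0009, 0.0473, 0, 0.005, 0]]

```text
time: 40.0
tool_pos: [0.4569, -0.2917, 0.0574]
ee_rot: [179.9, -0.1, 6.9]
ft_force: [-0.4, -0.6, -0.8]
grip_width: 0.078
grip_force: 0.0
```

>>> arm_command:
  increments:
    - [[0, 0, 0, 0, 0, 0], [0, 0, 0, 0, 0, 0], [0, 0, 0, 0, 0, 0], [0, 0, 0, 0, 0, 0], [0, 0, 0, 0, 0, 0]]
  grip: 0.04
  grip_force: 40

```text
time: 40.62
tool_pos: [0.4572, -0.2919, 0.0579]
ee_rot: [179.9, -0.2, 6.9]
ft_force: [-0.3, 1.6, 6.0]
grip_width: 0.0576
grip_force: 42.2
```

>>> arm_command:
  increments:
    - [[0, 0, -0.01, 0, 0, 0], [0, 0, -0.03, 0, 0, 0], [0, 0, -0.06, 0, 0, 0], [0, 0, -0.1, 0, 0, 0], [0, 0, -0.135, 0, 0, 0], [0, 0, -0.145, 0, 0, 0], [0, 0, -0.145, 0, 0, 0]]

```text
time: 41.5
tool_pos: [0.4561, -0.2914, 0.2018]
ee_rot: [180.0, -0.1, 6.9]
ft_force: [-0.0, -0.1, -2.5]
grip_width: 0.0575
grip_force: 44.1
```

```bash
python3 - <<'E'
from h import *
p,d=ctrl.get_image("side");crate_side(p,d);tinside(p,d)
t,dt=ctrl.get_image("top");c,a=crate(t,dt)
b=bay(c,a,-1,1);print(b)
inc([*b,.2],90+np.degrees(a))
E
```

```text
side crate [0.4856 0.1334] [0.246 0.155] 8.3 906
ora 158 fx [-0.124 -0.103 -0.072] fy [-0.015  0.014  0.025] z [0.008 0.059]
crate [0.4895 0.1328] yaw 7.6 size [0.146, 0.246] 818
[0.42541899 0.15904361]
row [0.0243, -0.4502, 0.0009, -0.0009, -0.0009, -1.5836] dist 0.451 deg 90.7
```

>>> arm_command:
  increments:
    - [[0.001, -0.016, 0, 0, 0, -0.06], [0.003, -0.052, 0, 0, 0, -0.19], [0.005, -0.092, 0, 0, 0, -0.33], [0.007, -0.132, 0, 0, 0, -0.47], [0.009, -0.172, 0, 0, 0, -0.61], [0.011, -0.212, 0, 0, 0, -0.75], [0.013, -0.252, 0, 0, 0, -0.89], [0.015, -0.292, 0, 0, 0, -1.03], [0.018, -0.332, 0, 0, 0, -1.17], [0.02, -0.372, 0, 0, 0, -1.31], [0.022, -0.41, 0, 0, 0, -1.45], [0.024, -0.438, 0, 0, 0, -1.55], [0.0243, -0.4502, 0, 0, 0, -1.5836], [0.0243, -0.4502, 0, 0, 0, -1.5836], [0.0243, -0.4502, 0, 0, 0, -1.5836]]

```text
time: 43.48
tool_pos: [0.4259, 0.1578, 0.2013]
ee_rot: [179.9, 0.0, 97.6]
ft_force: [-0.2, -0.0, -2.6]
grip_width: 0.0576
grip_force: 44.0
```

```bash
python3 - <<'E'
from h import *
p,d=ctrl.get_image("side");crate_side(p,d)
inc([.4254,.159,.0255],97.6)
E
```

```text
side crate [0.486 0.134] [0.246 0.155] 7.7 913
row [0.0015, -0.0007, 0.1759, 0.0012, 0.0006, -0.0008] dist 0.176 deg 0.1
```

>>> arm_command:
  increments:
    - [[0.0005, 0, 0.03, 0, 0, 0], [0.001, 0, 0.08, 0, 0, 0], [0.001, 0, 0.12, 0, 0, 0], [0.001, 0, 0.145, 0, 0, 0], [0.001, 0, 0.16, 0, 0, 0], [0.001, 0, 0.17, 0, 0, 0], [0.001, 0, 0.174, 0, 0, 0], [0.001, 0, 0.1765, 0, 0, 0], [0.001, 0, 0.178, 0, 0, 0], [0.001, 0, 0.178, 0, 0, 0]]

```text
time: 44.78
tool_pos: [0.4269, 0.1596, 0.0242]
ee_rot: [179.8, 0.0, 97.6]
ft_force: [-0.2, 0.3, 1.9]
grip_width: 0.0573
grip_force: 44.4
```

>>> arm_command:
  increments:
    - [[0, 0, 0, 0, 0, 0], [0, 0, 0, 0, 0, 0], [0, 0, 0, 0, 0, 0], [0, 0, -0.02, 0, 0, 0], [0, 0, -0.06, 0, 0, 0], [0, 0, -0.11, 0, 0, 0], [0, 0, -0.16, 0, 0, 0], [0, 0, -0.178, 0, 0, 0], [0, 0, -0.178, 0, 0, 0]]
  grip: 0.07

```text
time: 45.9
tool_pos: [0.427, 0.1597, 0.2029]
ee_rot: [179.7, -0.0, 97.6]
ft_force: [-0.3, -0.1, -1.1]
grip_width: 0.0701
grip_force: 0.0
```

```bash
python3 - <<'E'
from h import *
inc([.4825,-.1465,.21],FY)
E
```

```text
row [-0.3109, 0.0144, -0.0071, 0.0038, -0.0044, 1.5836] dist 0.311 deg 90.7
```

>>> arm_command:
  increments:
    - [[-0.015, 0.001, 0, 0, 0, 0.07], [-0.045, 0.002, 0, 0, 0, 0.22], [-0.08, 0.004, -0.002, 0, 0, 0.39], [-0.115, 0.005, -0.003, 0, 0, 0.56], [-0.15, 0.007, -0.004, 0, 0, 0.73], [-0.185, 0.008, -0.005, 0, 0, 0.9], [-0.215, 0.01, -0.006, 0, 0, 1.07], [-0.245, 0.011, -0.007, 0, 0, 1.24], [-0.275, 0.012, -0.007, 0.002, -0.002, 1.41], [-0.3, 0.014, -0.007, 0.003, -0.004, 1.54], [-0.3109, 0.0144, -0.0071, 0.0038, -0.0044, 1.5836], [-0.3109, 0.0144, -0.0071, 0.0038, -0.0044, 1.5836], [-0.3109, 0.0144, -0.0071, 0.0038, -0.0044, 1.5836]]
  grip: 0.04

```text
time: 47.52
tool_pos: [0.4811, -0.1462, 0.2083]
ee_rot: [180.0, 0.3, 7.0]
ft_force: [0.3, -1.2, -0.4]
grip_width: 0.04
grip_force: 0.0
```

```bash
python3 - <<'E'
from h import *
inc([.4825,-.1465,.107],FY)
t,dt=ctrl.get_image("top");p,d=ctrl.get_image("side");crate(t,dt);crate_side(p,d)
o=np.zeros((400,800,3),np.uint8);o[:,:400]=cv2.resize(p[140:240,300:400],(400,400));o[:,400:]=cv2.resize(t[160:260,210:310],(400,400));cv2.imwrite("pics/c10.png",o[:,:,::-1])
E
```

```text
row [0.0018, 0.0005, 0.1013, 0.0001, 0.0045, 0.0013] dist 0.101 deg 0.3
crate [0.4895 0.133 ] yaw 7.9 size [0.147, 0.245] 1011
side crate [0.4863 0.1331] [0.248 0.153] 7.2 993
```

View pics/c10.png

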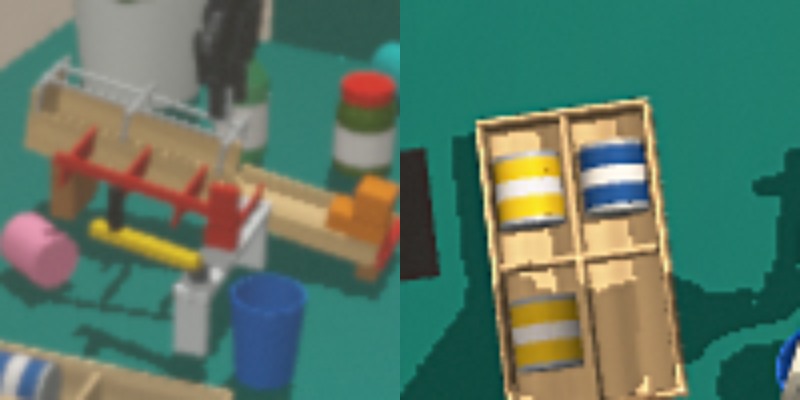

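All three tins lie in bays (top crop (528,190), (613,178), (547,330)), and the feeder is empty. Now I shut the gate.

>>> arm_command:
  increments:
    - [[0.0018, 0.0005, 0.03, 0, 0.0045, 0], [0.0018, 0.0005, 0.06, 0, 0.0045, 0], [0.0018, 0.0005, 0.09, 0, 0.0045, 0], [0.0018, 0.0005, 0.1, 0, 0.0045, 0], [0.0018, 0.0005, 0.1, 0, 0.0045, 0]]

```text
time: 48.25
tool_pos: [0.4831, -0.1468, 0.1087]
ee_rot: [180.0, -0.0, 6.9]
ft_force: [-0.3, 0.4, -0.7]
grip_width: 0.0403
grip_force: 0.0
```

>>> arm_command:
  increments:
    - [[0, 0, 0, 0, 0, 0], [0, 0, 0, 0, 0, 0], [0, 0, 0, 0, 0, 0], [0, 0, 0, 0, 0, 0]]
  grip: 0.005
  grip_force: 25

```text
time: 48.75
tool_pos: [0.4841, -0.1476, 0.11]
ee_rot: [179.9, -0.2, 6.9]
ft_force: [-0.7, -1.1, 7.4]
grip_width: 0.0135
grip_force: 29.5
```

>>> arm_command:
  increments:
    - [[0, 0.01, 0, 0, 0, 0], [0, 0.022, 0, 0, 0, 0], [0, 0.034, 0, 0, 0, 0], [0, 0.046, 0, 0, 0, 0], [0, 0.057, 0, 0, 0, 0], [0, 0.065, 0, 0, 0, 0], [0, 0.068, 0, 0, 0, 0], [0, 0.07, 0, 0, 0, 0], [0, 0.07, 0, 0, 0, 0]]

```text
time: 49.88
tool_pos: [0.492, -0.2171, 0.11]
ee_rot: [179.9, -0.1, 6.9]
ft_force: [-2.4, -1.2, 6.5]
grip_width: 0.0136
grip_force: 29.5
```

>>> arm_command:
  increments:
    - [[0, 0, 0, 0, 0, 0], [0, 0, 0, 0, 0, 0], [0, 0, 0, 0, 0, 0], [0, 0, -0.02, 0, 0, 0], [0, 0, -0.05, 0, 0, 0], [0, 0, -0.08, 0, 0, 0], [0, 0, -0.09, 0, 0, 0], [0, 0, -0.09, 0, 0, 0]]
  grip: 0.04

```text
time: 50.88
tool_pos: [0.4916, -0.2166, 0.1989]
ee_rot: [179.9, -0.1, 6.9]
ft_force: [0.6, -0.2, -0.5]
grip_width: 0.0397
grip_force: 0.0
```

```bash
python3 - <<'E'
from h import *
inc([.5673,-.0893,.2],97)
E
```

```text
row [0.0904, -0.1173, -0.0011, 0.0023, -0.0004, -1.5724] dist 0.148 deg 90.1
```

>>> arm_command:
  increments:
    - [[0.009, -0.012, 0, 0, 0, -0.157], [0.018, -0.024, 0, 0, 0, -0.314], [0.027, -0.036, 0, 0, 0, -0.471], [0.036, -0.048, 0, 0, 0, -0.628], [0.045, -0.06, 0, 0, 0, -0.785], [0.054, -0.072, 0, 0, 0, -0.942], [0.063, -0.084, 0, 0, 0, -1.1], [0.073, -0.096, 0, 0, 0, -1.257], [0.083, -0.108, 0, 0, 0, -1.414], [0.0904, -0.1173, 0, 0.002, 0, -1.5724], [0.0904, -0.1173, 0, 0.002, 0, -1.5724], [0.0904, -0.1173, 0, 0.002, 0, -1.5724]]
  grip: 0.05

```text
time: 52.38
tool_pos: [0.5664, -0.0895, 0.1978]
ee_rot: [-179.9, -0.0, 96.8]
ft_force: [-0.6, 0.1, -0.7]
grip_width: 0.05
grip_force: 0.0
```

```bash
python3 - <<'E'
from h import *
inc([.5675,-.0893,.103],97)
p,d=ctrl.get_image("side");C=cloud("side",d);m=(p.max(2)<60)&(C[...,2]>.095)&(C[...,2]<.14)&(abs(C[...,0]-.567)<.05)&(abs(C[...,1]+.089)<.05)
print(m.sum(),C[m].mean(0),C[m].max(0));print(np.argwhere(m).mean(0),pix("side",[.5675,-.0893,.115]))
E
```

```text
row [-0.0, 0.0013, 0.0948, -0.002, -0.0009, -0.003] dist 0.095 deg 0.2
17 [ 0.56479216 -0.09133304  0.10976383] [ 0.57418763 -0.08535106  0.1279735 ]
[191.94117647 328.35294118] [327.46573222 190.77158627]
```

>>> arm_command:
  increments:
    - [[0, 0.0013, 0.03, 0, 0, 0], [0, 0.0013, 0.06, 0, 0, 0], [0, 0.0013, 0.088, 0, 0, 0], [0, 0.0013, 0.0948, 0, 0, 0], [0, 0.0013, 0.0948, 0, 0, 0]]

```text
time: 53.05
tool_pos: [0.5684, -0.0894, 0.1041]
ee_rot: [-180.0, -0.0, 96.9]
ft_force: [1.2, 1.1, 0.3]
grip_width: 0.05
grip_force: 0.0
```

>>> arm_command:
  increments:
    - [[0, 0, 0, 0, 0, 0], [0, 0, 0, 0, 0, 0], [0, 0, 0, 0, 0, 0], [0, 0, 0, 0, 0, 0], [0, 0, 0, 0, 0, 0]]
  grip: 0.01
  grip_force: 20

```text
time: 53.68
tool_pos: [0.5675, -0.089, 0.1051]
ee_rot: [-179.9, -0.0, 97.0]
ft_force: [-5.6, 0.3, 7.5]
grip_width: 0.0152
grip_force: 22.1
```

>>> arm_command:
  increments:
    - [[-0.0046, -0.0012, 0, 0, 0, 0], [-0.0136, -0.0042, 0, 0, 0, 0], [-0.0223, -0.008, 0, 0, 0, 0], [-0.0305, -0.0128, 0, 0, 0, 0], [-0.0383, -0.0183, 0, 0, 0, 0], [-0.0454, -0.0246, 0, 0, 0, 0], [-0.0519, -0.0315, 0, 0, 0, 0], [-0.0576, -0.0391, 0, 0, 0, 0], [-0.0626, -0.0472, 0, 0, 0, 0], [-0.0667, -0.0557, 0, 0, 0, 0], [-0.07, -0.0646, 0, 0, 0, 0], [-0.0723, -0.0738, 0, 0, 0, 0], [-0.0737, -0.0832, 0, 0, 0, 0], [-0.0742, -0.0927, 0, 0, 0, 0], [-0.0742, -0.0932, 0, 0, 0, 0], [-0.0742, -0.0932, 0, 0, 0, 0]]

```text
time: 55.68
tool_pos: [0.4857, -0.1756, 0.105]
ee_rot: [179.9, 0.1, 97.0]
ft_force: [-0.6, -4.3, 7.2]
grip_width: 0.0156
grip_force: 22.2
```

>>> arm_command:
  increments:
    - [[0, 0, 0, 0, 0, 0], [0, 0, 0, 0, 0, 0], [0, 0, 0, 0, 0, 0], [0, 0, -0.02, 0, 0, 0], [0, 0, -0.05, 0, 0, 0], [0, 0, -0.09, 0, 0, 0], [0, 0, -0.11, 0, 0, 0], [0, 0, -0.11, 0, 0, 0]]
  grip: 0.05

```text
time: 56.68
tool_pos: [0.4858, -0.1744, 0.2153]
ee_rot: [179.9, 0.1, 97.0]
ft_force: [0.4, 0.3, -1.1]
grip_width: 0.0501
grip_force: 0.0
```

```bash
python3 - <<'E'
from h import *
a=np.radians(9);u=np.r_[-np.sin(a)*np.cos(np.radians(FY)),-np.sin(a)*np.sin(np.radians(FY)),np.cos(a)]
inc(np.array([.390,-.2978,.060])+u*.14,FY,9)
p,d=ctrl.get_image("side");tinside(p,d)
E
```

```text
row [-0.1108, -0.1321, 0.0168, -0.1208, 0.122, 1.5693] dist 0.173 deg 90.5
ora 153 fx [-0.125 -0.104 -0.072] fy [-0.015  0.012  0.023] z [0.007 0.061]
```

>>> arm_command:
  increments:
    - [[-0.011, -0.013, 0, -0.012, 0.012, 0.157], [-0.022, -0.026, 0.001, -0.024, 0.024, 0.314], [-0.033, -0.039, 0.002, -0.036, 0.037, 0.471], [-0.044, -0.052, 0.003, -0.048, 0.049, 0.628], [-0.055, -0.066, 0.004, -0.06, 0.061, 0.785], [-0.066, -0.079, 0.006, -0.072, 0.073, 0.942], [-0.077, -0.092, 0.008, -0.084, 0.085, 1.1], [-0.089, -0.106, 0.011, -0.097, 0.098, 1.257], [-0.1, -0.12, 0.014, -0.109, 0.11, 1.414], [-0.1108, -0.1321, 0.0168, -0.1208, 0.122, 1.5693], [-0.1108, -0.1321, 0.0168, -0.1208, 0.122, 1.5693], [-0.1108, -0.1321, 0.0168, -0.1208, 0.122, 1.5693]]
  grip: 0.06

```text
time: 58.22
tool_pos: [0.3672, -0.2997, 0.1965]
ee_rot: [-179.9, -8.8, 7.0]
ft_force: [-0.3, 0.1, 0.5]
grip_width: 0.0601
grip_force: 0.0
```

```bash
python3 - <<'E'
from h import *
inc([.390,-.2978,.060],FY,9)
E
```

```text
row [0.0018, 0.0012, 0.1383, -0.0028, 0.0038, 0.0018] dist 0.138 deg 0.3
```

>>> arm_command:
  increments:
    - [[0.0018, 0.0012, 0.04, 0, 0.0038, 0], [0.0018, 0.0012, 0.08, 0, 0.0038, 0], [0.0018, 0.0012, 0.11, 0, 0.0038, 0], [0.0018, 0.0012, 0.13, 0, 0.0038, 0], [0.0018, 0.0012, 0.138, 0, 0.0038, 0], [0.0018, 0.0012, 0.138, 0, 0.0038, 0]]

```text
time: 58.98
tool_pos: [0.3905, -0.298, 0.0609]
ee_rot: [-179.9, -9.0, 7.0]
ft_force: [-0.5, 0.4, 0.5]
grip_width: 0.0599
grip_force: 0.0
```

>>> arm_command:
  increments:
    - [[0, 0, 0, 0, 0, 0], [0, 0, 0, 0, 0, 0], [0, 0, 0, 0, 0, 0], [0, 0, 0, 0, 0, 0], [0, 0, 0, 0, 0, 0]]
  grip: 0.02
  grip_force: 40

```text
time: 59.6
tool_pos: [0.3907, -0.2987, 0.062]
ee_rot: [-180.0, -9.1, 6.9]
ft_force: [-0.3, 3.1, 5.7]
grip_width: 0.0352
grip_force: 40.6
```

>>> arm_command:
  increments:
    - [[0, 0, -0.005, 0, 0, 0], [0, 0, -0.02, 0, 0, 0], [0, 0, -0.05, 0, 0, 0], [0, 0, -0.09, 0, 0, 0], [0, 0, -0.11, 0, 0, 0], [0, 0, -0.11, 0, 0, 0]]

```text
time: 60.35
tool_pos: [0.3731, -0.3012, 0.1714]
ee_rot: [179.9, -9.2, 6.9]
ft_force: [0.7, 0.1, -5.0]
grip_width: 0.0351
grip_force: 41.5
```

```bash
python3 - <<'E'
from h import *
z=np.load("t1.npz")
t,dt=ctrl.get_image("top");C=cloud("top",dt);m=(t.max(2)<70)&(C[...,2]<.02)&(abs(C[...,0]-.526)<.09)&(abs(C[...,1]-.3075)<.08)
m=cv2.morphologyEx(m.astype(np.uint8),cv2.MORPH_OPEN,np.ones((3,3)));px=np.argwhere(m)[:,::-1].astype(np.float32)
r=cv2.minAreaRect(px);c=onz("top",*r[0],0);print(r,c,m.sum());crate(t,dt)
# block centre 10 mm behind chock centre; held ~1 mm behind
inc([c[0]-.01,c[1]-.001,.16],FY)
E
```

```text
((204.3175048828125, 214.25181579589844), (32.285797119140625, 26.47817039489746), 83.41805267333984) [0.52624743 0.30679851 0.        ] 837
crate [0.4895 0.133 ] yaw 7.8 size [0.146, 0.245] 948
row [0.2107, -0.5849, 0.0443, -0.0005, -0.1585, -0.0004] dist 0.623 deg 9.1
```

>>> arm_command:
  increments:
    - [[0.009, -0.025, 0.002, 0, -0.005, 0], [0.025, -0.07, 0.005, 0, -0.015, 0], [0.043, -0.12, 0.009, 0, -0.03, 0], [0.061, -0.17, 0.013, 0, -0.045, 0], [0.079, -0.22, 0.017, 0, -0.06, 0], [0.097, -0.27, 0.02, 0, -0.073, 0], [0.115, -0.32, 0.024, 0, -0.087, 0], [0.133, -0.37, 0.028, 0, -0.1, 0], [0.151, -0.42, 0.032, 0, -0.114, 0], [0.169, -0.47, 0.036, 0, -0.128, 0], [0.187, -0.52, 0.04, 0, -0.142, 0], [0.201, -0.56, 0.043, 0, -0.153, 0], [0.2107, -0.5849, 0.0443, 0, -0.1585, 0], [0.2107, -0.5849, 0.0443, 0, -0.1585, 0], [0.2107, -0.5849, 0.0443, 0, -0.1585, 0]]

```text
time: 62.28
tool_pos: [0.5153, 0.3049, 0.1584]
ee_rot: [180.0, 0.2, 6.9]
ft_force: [0.9, -0.3, -3.3]
grip_width: 0.0352
grip_force: 41.7
```

```bash
python3 - <<'E'
from h import *
inc([.516,.306,.036],FY)
E
```

```text
row [0.0013, -0.001, 0.1224, 0.0, 0.0034, 0.0001] dist 0.122 deg 0.2
```

>>> arm_command:
  increments:
    - [[0.0013, -0.001, 0.03, 0, 0.0034, 0], [0.0013, -0.001, 0.07, 0, 0.0034, 0], [0.0013, -0.001, 0.1, 0, 0.0034, 0], [0.0013, -0.001, 0.115, 0, 0.0034, 0], [0.0013, -0.001, 0.12, 0, 0.0034, 0], [0.0013, -0.001, 0.1235, 0, 0.0034, 0], [0.0013, -0.001, 0.1255, 0, 0.0034, 0], [0.0013, -0.001, 0.1255, 0, 0.0034, 0]]

```text
time: 63.28
tool_pos: [0.5179, 0.3073, 0.0352]
ee_rot: [-179.9, -0.2, 6.9]
ft_force: [-1.0, 0.6, -4.4]
grip_width: 0.0354
grip_force: 41.6
```

>>> arm_command:
  increments:
    - [[0, 0, 0.001, 0, 0, 0], [0, 0, 0.0015, 0, 0, 0], [0, 0, 0.002, 0, 0, 0], [0, 0, 0.002, 0, 0, 0]]

```text
time: 63.78
tool_pos: [0.5179, 0.3074, 0.0336]
ee_rot: [-179.9, -0.2, 6.9]
ft_force: [-2.1, -1.5, 6.3]
grip_width: 0.0357
grip_force: 42.9
```

Contact. I release and retreat.

>>> arm_command:
  increments:
    - [[0, 0, 0, 0, 0, 0], [0, 0, 0, 0, 0, 0], [0, 0, 0, 0, 0, 0], [0, 0, -0.02, 0, 0, 0], [0, 0, -0.06, 0, 0, 0], [0, 0, -0.11, 0, 0, 0], [0, 0, -0.16, 0, 0, 0], [-0.02, 0, -0.2, 0, 0, 0], [-0.06, 0.04, -0.22, 0, 0, 0], [-0.1, 0.09, -0.22, 0, 0, 0], [-0.12, 0.14, -0.22, 0, 0, 0], [-0.13, 0.19, -0.22, 0, 0, 0], [-0.13, 0.2, -0.22, 0, 0, 0], [-0.13, 0.2, -0.22, 0, 0, 0]]
  grip: 0.06

```text
time: 65.53
tool_pos: [0.4124, 0.0924, 0.2528]
ee_rot: [-179.9, -0.3, 6.8]
ft_force: [-0.0, 0.2, 0.2]
grip_width: 0.0597
grip_force: 0.0
```

```bash
python3 - <<'E'
from h import *
p,d=ctrl.get_image("side");t,dt=ctrl.get_image("top");crate(t,dt)
o=np.zeros((560,800,3),np.uint8);o[:,:420]=cv2.resize(p[150:290,255:360],(420,560));o[:380,420:]=cv2.resize(t[140:290,185:405],(380,259)) if 0 else cv2.copyMakeBorder(cv2.resize(t[150:270,185:405],(380,207)),0,173,0,0,cv2.BORDER_CONSTANT)
cv2.imwrite("pics/c11.png",o[:,:,::-1])
C=cloud("side",d);h=cv2.cvtColor(p,cv2.COLOR_RGB2HSV);m=(h[...,0]>4)&(h[...,0]<18)&(h[...,1]>180)&(abs(C[...,0]-.52)<.08)&(abs(C[...,1]-.307)<.06)
q=C[m&(C[...,2]>.052)&(C[...,2]<.07)];print("block top",q.mean(0),len(q))
m=(h[...,0]>20)&(h[...,0]<32)&(h[...,1]>130)&(abs(C[...,0]-.48)<.06)&(C[...,1]<-.06)&(C[...,1]>-.21)
print("keeper",np.percentile(C[m],[5,95],axis=0).round(3).tolist(), np.polyfit(C[m][:,1],C[m][:,0],1), "expected slope",-np.tan(np.radians(FY)))
E
```

```text
crate [0.5294 0.1377] yaw 7.5 size [0.144, 0.165] 477
block top [0.51202223 0.31053835 0.05599857] 74
keeper [[0.466, -0.173, 0.082], [0.485, -0.081, 0.09]] [-0.10528892  0.46256761] expected slope -0.1210132967651073
```

View pics/c11.png

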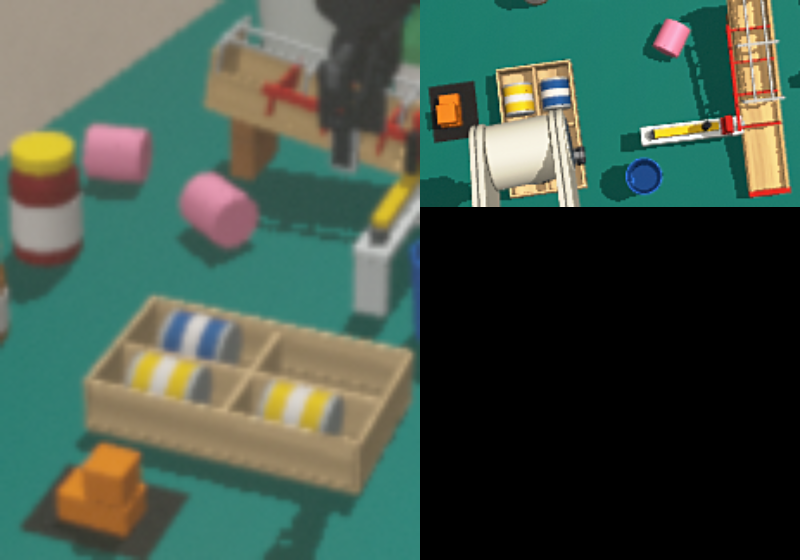

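The chock stands on its mat at (105,490) and the three tins lie in bays at (200,335), (170,375) and (300,405). The gate is shut, with vanes across the channel, and the keeper lies closed against it. Everything is in place, so I hand in.

```bash
python3 -c "
from workcell import ctrl
print(ctrl.finish_job())"
```

```text
the job is handed in; nothing more can be done
None
```

I handed the job in at about 66 s on the robot's clock: all three tins are in crate bays, the gate is shut, the keeper is closed, and the chock is back on its mat. The hand-in gave no verdict.

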